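# Level the laboratory balance with a wedge

## Task

The balance slopes because its front feet are missing. Take the orange wedge out of the caddy, lay it on the bench on its flat face and let go of it; then push it, thin end first and square to the balance, under the middle of the balance's front edge until the balance stands truly level, and leave it there. Do not push or lift the balance with the gripper or shove it along the bench, and leave the other things where they stand.

Things in the scene. Friction and masses are not known exactly. Their poses are not given: they have to be found in the camera images.
- balance: Laboratory balance, white and grey, 230 deep (its x) x 190 wide (its y) x 57 high at the back, 30 at the front edge; steel pan on top, to 72. Loose, about 1.6 kg, more of it at the back. Origin: centre of its flat underside; +x from its front (display, keys) to its back, z up. It starts with the front 2.4 to 4 degrees low; level = z axis vertical.
- balance_edge (a point): Middle of the lower front edge, on the underside 115 before the balance's origin, 8 to 9 above the bench at the start. Axes as the balance. Two bare front studs, 9 long, stand under the front 100 before the origin, 75 to either side; between them the underside is free. Raising this edge 1 mm turns the balance 0.0049 rad about its rear feet.
- balance_rear (a point): Point on the underside of the balance midway between its two rubber rear feet (90 behind its origin, 75 to either side). The rear feet are screwed out a different amount each time, 17 to 22 below the underside.
- caddy: White plastic caddy fixed to the bench: a deep pocket 60 (x) x 50 (y) outside, walls 4, 80 high, floor 5 above the bench, open above, centred on the origin (which is at bench level); towards its -y a 30 high pocket of marker pens (to 56) reaching to y = -70; foot plate 100 x 118 x 5.
- wedge_mid (a point): Centre of the loose orange wedge, 160 g: 180 long (its x), 44 wide (its y, flat parallel sides), flat face below (9.5 below this point), height rising evenly from 4 at the thin end (+x) to 34 at the thick end (-x). It starts standing in the caddy pocket, thin end up, sunk 75, with a few mm of play, flat face to the caddy's +y, width along the caddy's x.
- wedge_heel (a point): A grip point near the wedge's thick end: 25 from the end face, mid-width, 15 above its flat face (the wedge is 30 high there). Axes as wedge_mid. Under the balance's edge, each 6 mm of push lifts the edge 1 mm and takes 3 to 15 N; friction keeps the wedge where it is left.
- wedge_tip (a point): Middle of the wedge's thin end edge, 2 above its flat face. Axes as wedge_mid.
- flask: Culture flask lying flat, pinkish clear, blue cap, 145 x 84 x 36; a loose bystander, origin at the centre of its underside.
- medium: Amber glass bottle with orange cap, 72 dia x 165 high; a loose bystander, origin at the centre of its underside.
- tip_box: Blue pipette-tip box with clear lid, 122 x 84 x 78; a loose bystander, origin at the centre of its underside.
- dishes: Stack of four clear petri dishes, 92 dia x 60 high; a loose bystander, origin at the centre of its underside.
- weight_case: Black and grey calibration-weight case, 100 x 62 x 34; a loose bystander, origin at the centre of its underside.
- wash_bottle: White wash bottle with red cap and spout, 64 dia x 190 high; a loose bystander, origin at the centre of its underside.
Mind the look-alikes: they are no part of the job. Of the things shaped like the part that bears wedge_mid, the orange one is meant.

How it is judged:
By the outcome, as a careful person would: the job done as asked, in the order asked, and still so for the second after the job is handed in, with the robot touching nothing.
It also fails if it takes over 58 s, if anything falls off the work surface, if the arm or the gripper's body presses on something with over 40 N, if the wrist force passes 120 N, or if a joint passes its speed limit or range.

## Robot

A 7-joint arm with a two-finger parallel gripper is mounted at the origin on the work surface. World frame = base frame: x ahead of the robot, y to its left, z up, the work surface at z = 0. Lengths are in m, angles in rad, forces in N, time in s.
With the tool pointing down it reaches from about 0.35 to 0.9 m from the base axis. Payload 19.9 kg.
Tool frame: the origin (TCP) lies at the very end of the fingers, on their centre line; the grasp point (between the pads) lies 19 mm behind it (manip.hold_point_z is the distance from the TCP to the grasp point, in m); z points along the fingers, y is the line along which they close (so a half turn about z gives the same grasp; the last joint's range is limited). The gripper opens to 85 mm and grips with 20 to 120 N. Pads are 22 mm wide; open, the fingers measure 114 mm over their backs; the gripper's body (76 mm by 85 mm) begins 54 mm behind the grasp point. The pads swing forward as they close: fully open they stand 13 mm farther back than shut.
Start: joints at [-1.151, 0.417, -0.01, 1.614, 0.005, 1.111, -0.053], TCP at [0.278, 0.56, 0.199] pointing down, gripper open.
Joint ranges: [-2.81, 2.81], [-0.39, 2.02], [-1.27, 1.25], [0.06, 2.57], [-1.19, 4.33], [0.19, 2], [-2.82, 2.82]. Speed limits (rad/s): [1.89, 1.89, 2.39, 2.39, 3.01, 3.01, 3.01].

## Interface

Orientations are given as a rotation vector (axis times angle).
In Python, from workcell import manip gives the robot as it stands.
- The arm moves only by the shell command python3 -m handwheel 'ROWS'. ROWS is JSON, a list of rows, each an object of numbers: "claw": the closure, from 0 (fully open) to 1 (shut); "tx", "ty", "tz": the shift along the tool's x, y, z each as a share of 0.1 m, from -1 to 1; "spin": the turn about the tool's z as a share of 90 degrees, from -1 to 1. In form: [{"claw": .., "tx": .., "ty": .., "tz": .., "spin": ..}, ...]. A call has 1 to 5 rows; each row is the pose to reach, as a shift and turn from the pose commanded when the call began, along the tool's axes at that moment; what a row does not reach only later rows make up. A row lasts 1/8 s, in which the tool goes at most 62.5 mm and 10.7 degrees, less where a joint would pass 70% of its speed; a pose out of reach is approached as far as the arm can. A call with a number of a shift or a turn outside -1 to 1 is refused whole. A call with a gripper value outside its range is refused whole. The fingers move at their own pace and stop on an object; the grip force is fixed at half the most. Time passes only in rows, so rows that repeat a pose let the fingers close. It gives the time, the measured TCP pose, the force, the opening and the grip force at its end, in the units of the state.
- manip.observe(): the state, without advancing time (a new reading comes with each control period).
- manip.read_camera(name): name is "scene" or "top"; returns the picture (480x640x3 uint8, red, green, blue); there is no depth.
- manip.get_calibration(name): a dict with "fov_y" (degrees; the focal length in pixels is half the picture's height over the tangent of half this angle, whatever the lens; pixels are square), "cx", "cy" (the principal point, pixels), "rvec" (rotation vector, rad) and "tvec" (3), from world to camera coordinates, as OpenCV has them. Camera axes: x right, y down, z forward; pixel columns grow to the right and rows downward; lengths in m; the calibration is good to about 2 mm. A picture is of the moment at which its call begins. get_calibration takes no time and is no camera call.
- manip.job_done(): hands the job in; it is judged then, once.
The state is a dict: "clock": time; "joint_positions": joint angles; "qd": joint speeds; "tau": joint torques, N m; "ee_pos": TCP position; "eef_rot": TCP orientation; "force": force on the tool from outside, world axes, zero at the start; "torque": the same for the moment, N m; "grip_width": finger opening in m; "grip_force": force on a finger pad.
Only numpy, scipy, OpenCV 4.12 (cv2) and the standard library are available. Lean on these libraries where they do the work, as an engineer would, in place of code of your own. Each camera call takes 0.05 s, during which the arm holds its last target. There are 200 camera calls.

## Working session

There is one attempt and no reset: what is moved stays moved. The work goes in short steps, Python scripts to look and compute and a shell command to move; the robot and the scene stay as the last step left them, time stands still between calls to the robot, and variables do not carry over. Pictures are saved under pics/ and viewed, at most 10 in all, crops included, and the job is handed in when it is done.

```bash
ls; mkdir -p pics; python3 - <<'E'
from workcell import manip
import cv2
for n in("scene","top"):
    im=manip.read_camera(n); cv2.imwrite(f"pics/{n}0.png",im[:,:,::-1]); print(n,manip.get_calibration(n))
print(manip.observe())
E
```

```text
pics
scene {'fov_y': 52.52215215133583, 'cx': 318.66927180179175, 'cy': 242.4593800704556, 'rvec': array([ 2.17715176,  0.87271254, -0.40594425]), 'tvec': array([-0.40800065, -0.15439353,  1.94441789])}
top {'fov_y': 57.42146765943489, 'cx': 316.97646277831615, 'cy': 234.7439766307297, 'rvec': array([ 2.1467443 , -2.12196702,  0.16062138]), 'tvec': array([-0.00463967,  0.57954649,  1.17709891])}
{'clock': 0.1, 'joint_positions': array([-1.15051242,  0.41793252, -0.01031878,  1.61408021,  0.0047188 ,
        1.11069534, -0.05298781]), 'qd': array([-9.11836846e-04,  5.19684193e-04, -6.05080128e-04, -3.29402624e-04,
       -1.30189088e-03, -7.87421746e-05, -1.15399859e-04]), 'tau': array([ 2.81286913e-03, -8.65836668e+01,  6.81717899e-01, -4.35635841e+01,
        1.93262572e-02,  5.00767201e-03,  8.96985125e-05]), 'ee_pos': array([0.27832488, 0.55923695, 0.19832559]), 'eef_rot': array([-7.18839330e-01, -3.05808628e+00,  1.69759672e-03]), 'force': array([-0.64920017,  1.24993676,  0.53108232]), 'torque': array([0.00462578, 0.04673806, 0.05095664]), 'grip_force': 0.0, 'grip_width': 0.08517265176440489}
```

View pics/scene0.png

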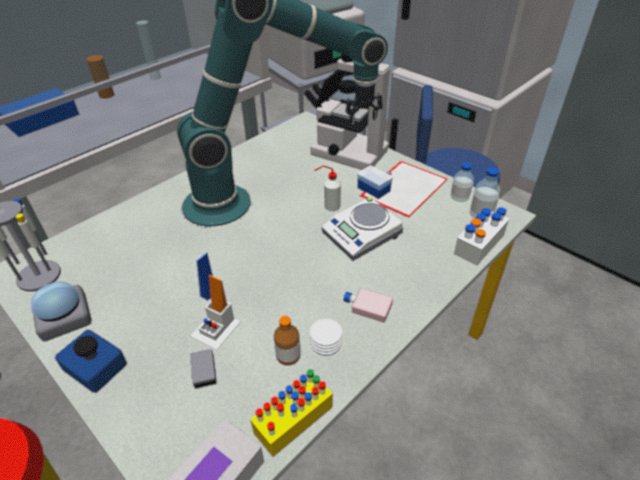

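View pics/top0.png

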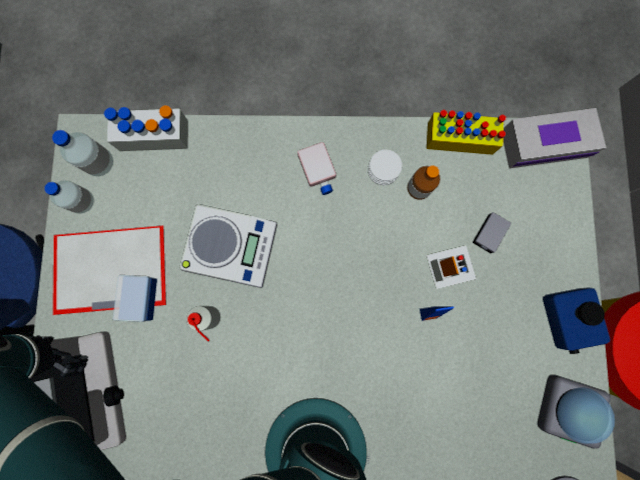

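The top view shows the balance at about (228,246) with its front (display) facing right, and the caddy at (452,267) with the orange wedge standing in it. A blue look-alike stands at (437,313). The scene view shows the wedge at about (217,293) and the caddy at (217,320).

```bash
cat > h.py <<'E'
import numpy as np, cv2
from workcell import manip
class Cam:
    def __init__(s,n):
        c=manip.get_calibration(n); s.n=n
        f=240/np.tan(np.radians(c["fov_y"])/2)
        s.K=np.array([[f,0,c["cx"]],[0,f,c["cy"]],[0,0,1]]); s.r=np.array(c["rvec"]); s.t=np.array(c["tvec"])
        s.R=cv2.Rodrigues(s.r)[0]; s.c=-s.R.T@s.t
    def proj(s,p): return cv2.projectPoints(np.float64(p).reshape(-1,3),s.r,s.t,s.K,None)[0][:,0]
    def plane(s,uv,z):
        uv=np.float64(uv).reshape(-1,2); d=np.c_[uv,np.ones(len(uv))]@np.linalg.inv(s.K).T@s.R
        return s.c+d*((z-s.c[2])/d[:,2])[:,None]
    def img(s): return manip.read_camera(s.n)
def tri(c1,u1,c2,u2):
    P=[c.K@np.c_[c.R,c.t] for c in(c1,c2)]
    X=cv2.triangulatePoints(P[0],P[1],np.float64(u1).reshape(-1,2).T,np.float64(u2).reshape(-1,2).T); return (X[:3]/X[3]).T
top,scene=Cam("top"),Cam("scene")
E
python3 - <<'E'
from h import *
t=cv2.imread("pics/top0.png"); s=cv2.imread("pics/scene0.png")
f=lambda im,x,y,w,h,k:cv2.resize(im[y:y+h,x:x+w],None,fx=k,fy=k,interpolation=cv2.INTER_CUBIC)
A=f(t,415,235,100,100,4);B=f(s,180,245,100,100,4)
C=f(t,175,195,133,66,3);D=f(s,315,190,100,75,4)
out=np.zeros((600,800,3),np.uint8);out[:400,:400]=A;out[:400,400:]=B
cv2.imwrite("pics/z1.png",out[:400])
E=f(t,170,195,120,100,4)[:,:400];o2=np.zeros((400,900,3),np.uint8)
cv2.imwrite("pics/z2.png",np.hstack([E,np.vstack([D,np.zeros((100,400,3),np.uint8)])]))
print(top.c,scene.c)
E
```

```text
[ 0.38574389 -0.00996998  1.25401745] [ 1.37865865 -0.80923868  1.18974616]
```

View pics/z1.png

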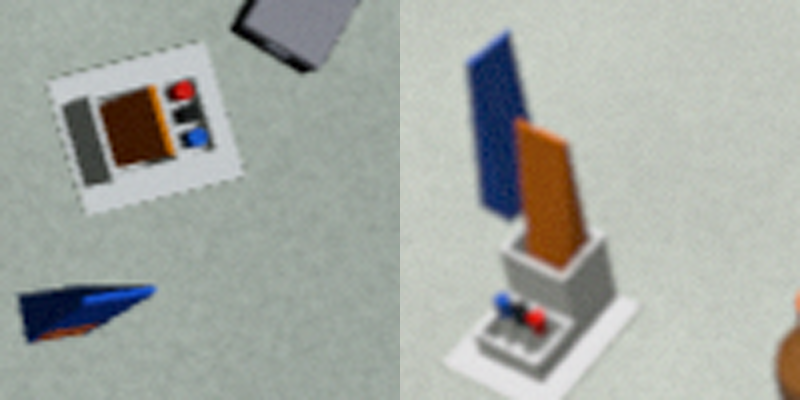

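View pics/z2.png

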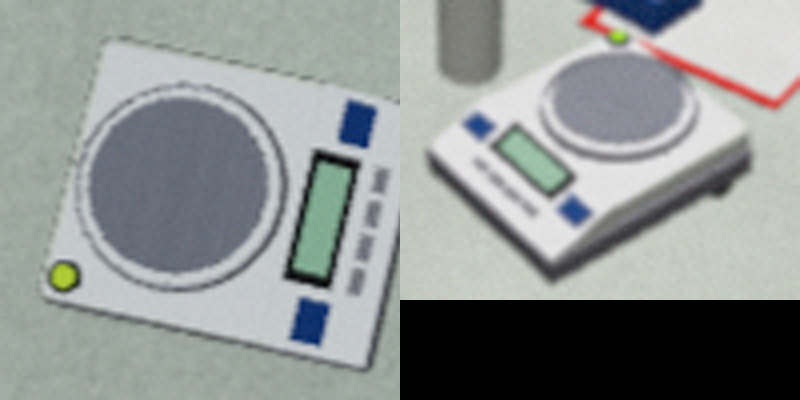

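The zoom shows the wedge's bright thin-end edge in the top view at about (452,256)–(458,275), and in the scene view at (209,275)–(222,280). The balance corners are clear in both views.

```bash
cat > m.py <<'E'
from h import *
def sub(g,p,w=3): return cv2.cornerSubPix(g,np.float32(p).reshape(-1,1,2),(w,w),(-1,-1),(3,50,.01))[:,0]
def avg(c,n=4): return cv2.cvtColor(np.mean([c.img() for _ in range(n)],0).astype(np.float32)/255,cv2.COLOR_RGB2GRAY)
E
python3 - <<'E'
from m import *
np.set_printoptions(precision=4,suppress=True)
T=avg(top);S=avg(scene)
# wedge tip ends
tp=[[452.7,256.5],[458,275]];sp=[[221.9,280],[208.8,275]]
print("tip",tri(top,tp,scene,sp))
# caddy footplate corners and rim
fp=np.array([[50,85],[207,42],[243,172],[88,213]])/4+[415,235]; fs=sub(T,fp); print("foot",fs-fp,top.plane(fs,.005))
# balance corners: back-hi-x, front-hi-x, front-lo-x
tb=np.array([[197.5,204.5],[276.5,221.5],[262.5,287],[181.2,269.5]]); sb=np.array([[402.5,223.2],[353,254.5],[322.5,227.5]])
tb2=sub(T,tb);sb2=sub(S,sb);print(tb2-tb,sb2-sb)
P=tri(top,tb2[:3],scene,sb2);print("bal",P,np.linalg.norm(P[0]-P[1]),np.linalg.norm(P[1]-P[2]))
print("repro",top.proj(P)-tb2[:3])
# blue look-alike
for n,a in(("top",top),("scene",scene)):
    im=cv2.cvtColor(cv2.imread(f"pics/{n}0.png"),cv2.COLOR_BGR2HSV)
    m=cv2.inRange(im,(100,120,40),(130,255,255)); k,l,st,ce=cv2.connectedComponentsWithStats(m)
    print(n,[tuple(s) for s in st[1:] if s[4]>60])
print("blue tip",tri(top,[[434,310]],scene,[[203,257]]))
print("blue top ",tri(top,[[453,307]],scene,[[207,253]]))
E
```

```text
tip [[ 0.5081 -0.3309  0.1839]
 [ 0.4629 -0.3433  0.1815]]
foot [[-0.6135 -0.7232]
 [-1.755  -0.2264]
 [-0.5815 -0.2289]
 [-0.5368 -0.1903]] [[ 0.5294 -0.3125  0.005 ]
 [ 0.5602 -0.4224  0.005 ]
 [ 0.4676 -0.4473  0.005 ]
 [ 0.4373 -0.337   0.005 ]]
[[-0.2028  0.2149]
 [-0.7132  0.7348]
 [-1.2854 -0.2682]
 [ 2.9467 -0.9628]] [[-1.2777 -0.5023]
 [ 0.      0.    ]
 [-0.9899 -0.7557]]
bal [[0.6555 0.3337 0.0725]
 [0.6156 0.1194 0.0394]
 [0.4338 0.1545 0.0361]] 0.220426854094039 0.18518049957721552
repro [[ 0.149   0.1367]
 [-0.1892 -0.1652]
 [ 0.0336  0.0285]]
top [(np.int32(104), np.int32(107), np.int32(41), np.int32(26), np.int32(542)), (np.int32(159), np.int32(118), np.int32(13), np.int32(14), np.int32(134)), (np.int32(464), np.int32(120), np.int32(8), np.int32(15), np.int32(84)), (np.int32(52), np.int32(130), np.int32(18), np.int32(16), np.int32(219)), (np.int32(44), np.int32(182), np.int32(16), np.int32(13), np.int32(162)), (np.int32(321), np.int32(185), np.int32(12), np.int32(10), np.int32(85)), (np.int32(255), np.int32(221), np.int32(9), np.int32(11), np.int32(70)), (np.int32(0),
[... 483 characters left out ...]
np.int32(99), np.int32(2053)), (np.int32(0), np.int32(88), np.int32(64), np.int32(27), np.int32(530)), (np.int32(6), np.int32(101), np.int32(72), np.int32(35), np.int32(1022)), (np.int32(359), np.int32(179), np.int32(31), np.int32(19), np.int32(245)), (np.int32(477), np.int32(208), np.int32(14), np.int32(13), np.int32(106)), (np.int32(492), np.int32(208), np.int32(14), np.int32(12), np.int32(104)), (np.int32(198), np.int32(254), np.int32(13), np.int32(45), np.int32(378)), (np.int32(56), np.int32(331), np.int32(69), np.int32(60), np.int32(2043)), (np.int32(286), np.int32(386), np.int32(12), np.int32(14), np.int32(81))]
blue tip [[ 0.373  -0.2947  0.1594]]
blue top  [[ 0.395  -0.3105  0.2035]]
```

```bash
cat > go.py <<'E'
import sys
from h import *
def go(pos,yaw=None):
    o=manip.observe(); R=cv2.Rodrigues(np.array(o["eef_rot"]))[0]; y0=np.degrees(np.arctan2(R[1,1],R[0,1]))
    d=R.T@(np.array(pos)-o["ee_pos"])
    print("clock %.2f"%o["clock"],"pos",np.round(o["ee_pos"],4),"yaw_y %.2f"%y0,"tilt",np.round(R[:2,2],4),"shift/0.1",np.round(d/.1,3),"spin %.3f"%(0 if yaw is None else (y0-yaw)/90),"w %.4f gf %.1f"%(o["grip_width"],o["grip_force"]),"F",np.round(o["force"],1),"j",np.round(o["joint_positions"],2))
if __name__=="__main__":
    a=list(map(float,sys.argv[1:])); go(a[:3],a[3] if len(a)>3 else None)
E
python3 go.py .486 -.34 .3 15.3
python3 -m handwheel '[{"claw":0,"tz":-1,"spin":0.53},{"claw":0,"tz":-1,"spin":0.53},{"claw":0,"tz":-1,"spin":0.53},{"claw":0,"tz":-1,"spin":0.53},{"claw":0,"tz":-1,"spin":0.53}]'
python3 go.py .486 -.34 .28 15.3
```

```text
clock 0.50 pos [0.2785 0.5595 0.1989] yaw_y 63.54 tilt [ 0.     -0.0001] shift/0.1 [-5.866 -7.129 -1.011] spin 0.536 w 0.0851 gf 0.0 F [-0.7  0.2 -0.4] j [-1.15  0.42 -0.01  1.61  0.    1.11 -0.05]
clock 0.50 pos [0.2785 0.5595 0.1989] yaw_y 63.54 tilt [ 0.     -0.0001] shift/0.1 [-5.865 -7.129 -0.811] spin 0.536 w 0.0851 gf 0.0 F [-0.7  0.2 -0.4] j [-1.15  0.42 -0.01  1.61  0.    1.11 -0.05]schema error: expected keys claw, tx, ty, tz, spin
```

```bash

python3 -m handwheel '[{"claw":0,"tx":0,"ty":0,"tz":-1,"spin":0.53},{"claw":0,"tx":0,"ty":0,"tz":-1,"spin":0.53},{"claw":0,"tx":0,"ty":0,"tz":-1,"spin":0.53},{"claw":0,"tx":0,"ty":0,"tz":-1,"spin":0.53},{"claw":0,"tx":0,"ty":0,"tz":-1,"spin":0.53}]'
python3 go.py .486 -.34 .28 15.3
```

```text
clock: 1.12
ee_pos: [0.2784, 0.5596, 0.2989]
eef_rot: [1.9, 2.502, 0.0]
force: [-1.0, 1.1, -0.4]
grip_width: 0.0853
grip_force: 0.0
clock 1.12 pos [0.2784 0.5596 0.2989] yaw_y 15.59 tilt [0.0001 0.0001] shift/0.1 [-9.223 -0.418  0.189] spin 0.003 w 0.0853 gf 0.0 F [-1.   1.1 -0.4] j [-1.26  0.35  0.14  1.49 -0.05  1.31 -0.85]
```

```bash

python3 -m handwheel '[{"claw":0,"tx":-1,"ty":0.5,"tz":0,"spin":0},{"claw":0,"tx":-1,"ty":0.5,"tz":0,"spin":0}]' | head -2
python3 -m handwheel '[{"claw":0,"tx":-1,"ty":0.3,"tz":0,"spin":0},{"claw":0,"tx":-1,"ty":0.3,"tz":0,"spin":0}]'| head -2
python3 -m handwheel '[{"claw":0,"tx":-1,"ty":0,"tz":0,"spin":0},{"claw":0,"tx":-1,"ty":0,"tz":0,"spin":0}]'| head -2
python3 -m handwheel '[{"claw":0,"tx":-1,"ty":0,"tz":0,"spin":0},{"claw":0,"tx":-1,"ty":0,"tz":0,"spin":0}]'| head -2
python3 -m handwheel '[{"claw":0,"tx":-1,"ty":0,"tz":0,"spin":0},{"claw":0,"tx":-1,"ty":0,"tz":0,"spin":0}]'| head -2
python3 -m handwheel '[{"claw":0,"tx":-1,"ty":0,"tz":0,"spin":0},{"claw":0,"tx":-1,"ty":0,"tz":0,"spin":0}]'| head -2
python3 go.py .486 -.34 .28 15.3
```

```text
clock: 1.38
ee_pos: [0.3551, 0.4754, 0.2989]
clock: 1.62
ee_pos: [0.4115, 0.3864, 0.2991]
clock: 1.88
ee_pos: [0.4382, 0.2899, 0.2991]
clock: 2.12
ee_pos: [0.4652, 0.1937, 0.2992]
clock: 2.38
ee_pos: [0.4923, 0.0975, 0.2993]
clock: 2.62
ee_pos: [0.5195, 0.0013, 0.2992]
clock 2.62 pos [0.5195 0.0013 0.2992] yaw_y 15.72 tilt [ 0.0007 -0.0002] shift/0.1 [-3.194 -1.247  0.193] spin 0.005 w 0.0852 gf 0.0 F [-0.1 -0.3  0.3] j [-0.53  0.15  0.53  1.76 -0.08  1.25  0.29]
```

```bash

python3 -m handwheel '[{"claw":0,"tx":-1,"ty":-0.4,"tz":0,"spin":0},{"claw":0,"tx":-1,"ty":-0.4,"tz":0,"spin":0}]'| head -2
python3 - <<'E'
from h import *
import go
t=top.img();s=scene.img();cv2.imwrite("pics/t1.png",t[:,:,::-1])
for im,sl in((t,(slice(235,300),slice(430,480))),(s,(slice(265,330),slice(195,240)))):
    h=cv2.cvtColor(im,cv2.COLOR_RGB2HSV)[sl]
    m=cv2.inRange(h,(5,150,(150 if im is t else 60)),(22,255,255)); k,l,st,ce=cv2.connectedComponentsWithStats(m)
    i=1+np.argmax(st[1:,4]); pts=np.argwhere(l==i)[:,::-1]+[sl[1].start,sl[0].start]
    print(st[i],cv2.minAreaRect(pts.astype(np.float32)))
    if im is t: c=pts.mean(0);print(c,top.plane(c,.184))
    else: print(pts[np.argsort(pts[:,1])][:5])
go.go([.486,-.34,.28],15.3)
E
```

```text
clock: 2.88
ee_pos: [0.5075, -0.1055, 0.2991]
[22 22  6 16 24] ((454.7293701171875, 264.43121337890625), (15.8041353225708, 1.3409569263458252), 73.3007583618164)
[454.70833333 264.375     ] [[ 0.48789631 -0.33632679  0.184     ]]
[ 14  10  17  37 389] ((217.27723693847656, 292.77227783203125), (36.816375732421875, 13.33349895477295), 84.2894058227539)
[[210 275]
 [209 276]
 [210 276]
 [211 276]
 [210 277]]
clock 2.98 pos [ 0.507  -0.108   0.2993] yaw_y 15.46 tilt [ 0.0006 -0.001 ] shift/0.1 [-2.18  -0.821  0.196] spin 0.002 w 0.0852 gf 0.0 F [-0.1  0.7 -0.8] j [-0.39  0.16  0.61  1.76 -0.09  1.25  0.51]
```

```bash

python3 -m handwheel '[{"claw":0,"tx":-1,"ty":-0.6,"tz":0,"spin":0},{"claw":0,"tx":-1,"ty":-0.6,"tz":0,"spin":0}]'| head -2
python3 -m handwheel '[{"claw":0,"tx":-1,"ty":-0.2,"tz":0,"spin":0},{"claw":0,"tx":-1,"ty":-0.2,"tz":0,"spin":0},{"claw":0,"tx":-1,"ty":-0.2,"tz":0,"spin":0}]'| head -2
python3 go.py .488 -.34 .122 15.3
```

```text
clock: 3.22
ee_pos: [0.4771, -0.2167, 0.2991]
clock: 3.6
ee_pos: [0.485, -0.3197, 0.2986]
clock 3.60 pos [ 0.485  -0.3197  0.2986] yaw_y 15.64 tilt [-0.0011 -0.0012] shift/0.1 [-0.202 -0.023  1.766] spin 0.004 w 0.0855 gf 0.0 F [-0.7  0.3  0.4] j [-0.05  0.32  0.74  1.62 -0.22  1.29  1.  ]
```

```bash

python3 -m handwheel '[{"claw":0,"tx":-0.2,"ty":-0.02,"tz":0,"spin":0},{"claw":0,"tx":-0.2,"ty":-0.02,"tz":0.5,"spin":0},{"claw":0,"tx":-0.2,"ty":-0.02,"tz":1,"spin":0},{"claw":0,"tx":-0.2,"ty":-0.02,"tz":1,"spin":0}]'
python3 go.py .488 -.34 .122 15.3
python3 -m handwheel '[{"claw":0,"tx":0,"ty":0,"tz":0.4,"spin":0},{"claw":0,"tx":0,"ty":0,"tz":0.77,"spin":0},{"claw":0,"tx":0,"ty":0,"tz":0.77,"spin":0}]'
python3 go.py .488 -.34 .122 15.3
python3 -c "
from h import *
S=scene.img();T=top.img()
f=lambda im,x,y,w,h,k:cv2.resize(im[y:y+h,x:x+w],None,fx=k,fy=k,interpolation=cv2.INTER_CUBIC)
cv2.imwrite('pics/g1.png',np.hstack([f(S,160,190,133,150,3),f(T,390,190,133,150,3)])[:,:,::-1])"
```

```text
clock: 4.1
ee_pos: [0.4883, -0.3348, 0.1966]
eef_rot: [-1.89, -2.503, 0.001]
force: [0.5, 0.1, 1.8]
grip_width: 0.0854
grip_force: 0.0
clock 4.10 pos [ 0.4883 -0.3348  0.1966] yaw_y 15.91 tilt [-0.0045  0.0026] shift/0.1 [-0.052 -0.014  0.746] spin 0.007 w 0.0854 gf 0.0 F [0.5 0.1 1.8] j [ 0.02  0.44  0.7   1.72 -0.31  1.11  1.09]
clock: 4.47
ee_pos: [0.4894, -0.3362, 0.1223]
eef_rot: [-1.892, -2.506, 0.0]
force: [1.0, -0.8, 0.5]
grip_width: 0.0858
grip_force: 0.0
clock 4.47 pos [ 0.4894 -0.3362  0.1223] yaw_y 15.89 tilt [-0.0013  0.0008] shift/0.1 [-0.032 -0.024  0.003] spin 0.007 w 0.0858 gf 0.0 F [ 1.  -0.8  0.5] j [ 0.06  0.52  0.66  1.78 -0.38  0.97  1.14]
```

View pics/g1.png

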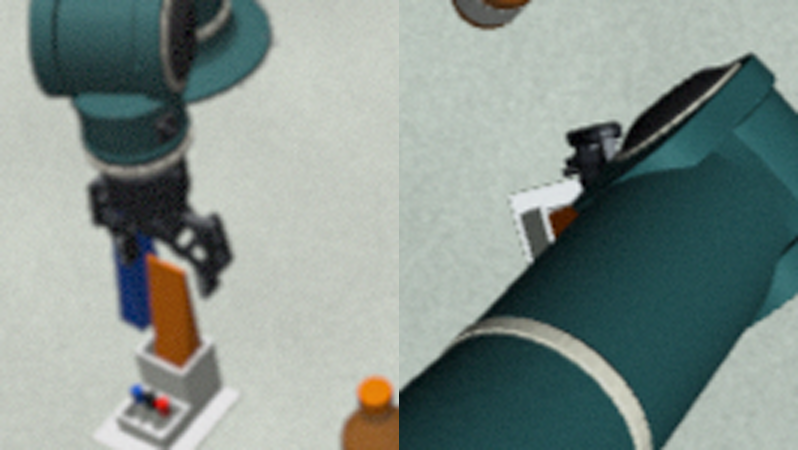

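The scene crop shows the open fingers straddling the upper part of the orange wedge with the arm clear of the blue one, so I close the gripper.

```bash

python3 -m handwheel '[{"claw":0,"tx":-0.03,"ty":-0.02,"tz":0,"spin":0.005},{"claw":0.4,"tx":-0.03,"ty":-0.02,"tz":0,"spin":0.005},{"claw":1,"tx":-0.03,"ty":-0.02,"tz":0,"spin":0.005},{"claw":1,"tx":-0.03,"ty":-0.02,"tz":0,"spin":0.005},{"claw":1,"tx":-0.03,"ty":-0.02,"tz":0,"spin":0.005}]'
python3 -m handwheel '[{"claw":1,"tx":0,"ty":0,"tz":0,"spin":0},{"claw":1,"tx":0,"ty":0,"tz":0,"spin":0},{"claw":1,"tx":0,"ty":0,"tz":0,"spin":0}]'
python3 go.py .488 -.34 .122 15.3
```

```text
clock: 5.2
ee_pos: [0.4885, -0.3406, 0.1226]
eef_rot: [1.903, 2.498, 0.0]
force: [-0.4, 0.6, 7.5]
grip_width: 0.0424
grip_force: 60.8
clock: 5.58
ee_pos: [0.4885, -0.3407, 0.1226]
eef_rot: [1.903, 2.498, 0.0]
force: [-0.3, -0.3, 7.1]
grip_width: 0.0427
grip_force: 60.8
clock 5.58 pos [ 0.4885 -0.3407  0.1226] yaw_y 15.40 tilt [ 0.0009 -0.0005] shift/0.1 [ 0.008 -0.003  0.006] spin 0.001 w 0.0427 gf 60.8 F [-0.3 -0.3  7.1] j [ 0.06  0.52  0.66  1.78 -0.38  0.97  1.15]
```

```bash

python3 -m handwheel '[{"claw":1,"tx":0,"ty":0,"tz":-0.3,"spin":0},{"claw":1,"tx":0,"ty":0,"tz":-0.6,"spin":0},{"claw":1,"tx":0,"ty":0,"tz":-1,"spin":0},{"claw":1,"tx":0,"ty":0,"tz":-1,"spin":0}]'
python3 -m handwheel '[{"claw":1,"tx":0,"ty":0.3,"tz":-0.2,"spin":0},{"claw":1,"tx":0.5,"ty":0.3,"tz":-0.2,"spin":0},{"claw":1,"tx":1,"ty":0.3,"tz":-0.2,"spin":0},{"claw":1,"tx":1,"ty":0.3,"tz":-0.2,"spin":0}]'
python3 go.py .48 -.1 .2 -10.8
python3 -c "
from h import *
S=scene.img();T=top.img()
f=lambda im,x,y,w,h,k:cv2.resize(im[y:y+h,x:x+w],None,fx=k,fy=k,interpolation=cv2.INTER_CUBIC)
cv2.imwrite('pics/g2.png',np.hstack([f(S,160,170,133,170,3),f(T,360,190,133,170,3)])[:,:,::-1])"
```

```text
clock: 6.08
ee_pos: [0.489, -0.3412, 0.2246]
eef_rot: [1.902, 2.496, 0.001]
force: [-0.7, 0.2, -2.6]
grip_width: 0.0422
grip_force: 61.7
clock: 6.58
ee_pos: [0.4903, -0.2322, 0.2411]
eef_rot: [-1.897, -2.502, -0.002]
force: [-0.1, -0.2, -1.1]
grip_width: 0.0427
grip_force: 61.8
clock 6.58 pos [ 0.4903 -0.2322  0.2411] yaw_y 15.66 tilt [-0.0008  0.0023] shift/0.1 [1.3   0.258 0.414] spin 0.294 w 0.0427 gf 61.8 F [-0.1 -0.2 -1.1] j [-0.21  0.28  0.72  1.79 -0.2   1.15  0.85]
```

View pics/g2.png

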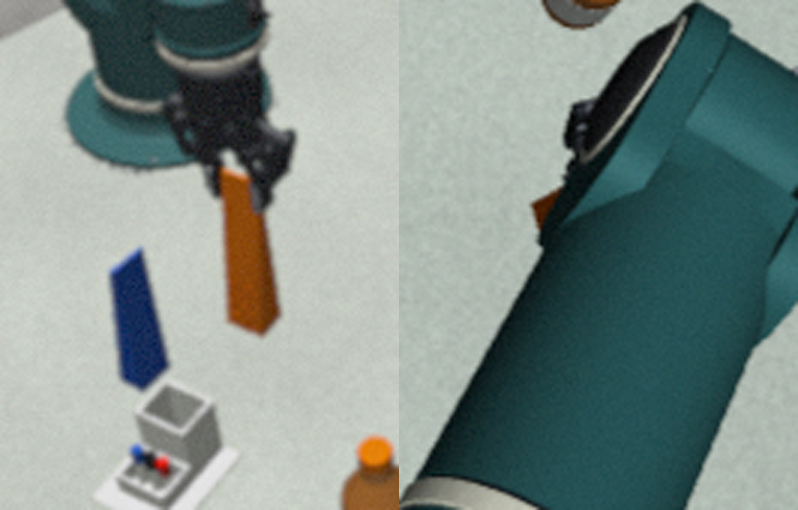

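The crop shows the orange wedge held near its thin end and hanging upright. The blue look-alike and the caddy are undisturbed. Next I take a finer measurement of the balance's front edge.

```bash
cat > edge.py <<'E'
from m import *
def fit(g,a,b,w=4,k=1,trim=.15):
    """subpixel line along segment a-b: peak |gradient| of the profile across it"""
    a,b=np.float64(a),np.float64(b); n=int(np.hypot(*(b-a))*2); t=np.linspace(trim,1-trim,n)[:,None]
    u=(b-a)/np.hypot(*(b-a)); v=np.array([-u[1],u[0]]); o=np.arange(-w,w+.01,.25)
    P=(a+t*(b-a))[:,None]+o[None,:,None]*v
    pr=cv2.remap(g,P[...,0].astype(np.float32),P[...,1].astype(np.float32),cv2.INTER_CUBIC)
    pr=cv2.GaussianBlur(pr,(0,0),2.5); d=np.gradient(pr,axis=1)*k; i=np.clip(d.argmax(1),1,len(o)-2); r=np.arange(n)
    y0,y1,y2=d[r,i-1],d[r,i],d[r,i+1]; off=o[i]+.25*.5*(y0-y2)/(y0-2*y1+y2-1e-12)
    for _ in range(3):
        c=np.polyfit(t[:,0],off,1); res=off-np.polyval(c,t[:,0]); ok=abs(res)<max(.15,2*res.std()); t,off=t[ok],off[ok]
    return a+v*np.polyval(c,0),b+v*np.polyval(c,1),res.std()
def inter(l,m):
    L=np.cross([*l[0],1],[*l[1],1]);M=np.cross([*m[0],1],[*m[1],1]);p=np.cross(L,M);return p[:2]/p[2]
E
python3 - <<'E'
from edge import *
np.set_printoptions(precision=3,suppress=True)
T=avg(top);S=avg(scene)
q=np.array([[197.3,204.7],[276.5,221.5],[262,287],[181.2,269.5]])
for k in(1,-1):
  for i,z in((0,0),(1,.037),(2,0),(3,.075)):
    l=fit(T,q[i],q[(i+1)%4],k=k); p=top.plane(l[:2],z); d=p[1]-p[0]
    print(k,i,np.round(l[0],2),np.round(l[1],2),"res %.2f"%l[2],p.mean(0),"yaw %.2f"%np.degrees(np.arctan2(d[1],d[0])),"len",np.linalg.norm(d))
E
```

```text
1 0 [197.34 204.51] [276.56 221.21] res 0.09 [0.649 0.238 0.   ] yaw -101.45 len 0.23899729061789868
1 1 [275.79 221.34] [260.62 286.69] res 0.04 [0.526 0.138 0.037] yaw 168.65 len 0.18788759562566654
1 2 [262.1  286.55] [181.35 268.81] res 0.04 [0.46  0.274 0.   ] yaw 78.43 len 0.23844504950458306
1 3 [179.19 269.  ] [197.08 204.65] res 1.13 [0.566 0.353 0.075] yaw -12.18 len 0.1823504002252364
-1 0 [198.17 200.58] [276.11 223.34] res 1.17 [0.652 0.238 0.   ] yaw -105.84 len 0.24042383424593927
-1 1 [277.87 221.8 ] [262.71 287.16] res 0.03 [0.525 0.132 0.037] yaw 168.63 len 0.1878479805760333
-1 2 [262.4  285.17] [180.52 272.62] res 1.24 [0.456 0.274 0.   ] yaw 82.05 len 0.23831718295437554
-1 3 [185.29 270.52] [196.14 204.41] res 1.83 [0.565 0.346 0.075] yaw -5.96 len 0.18376783565043606
```

```bash

python3 go.py .483 -.0866 .135 -11.36
python3 -m handwheel '[{"claw":1,"tx":0.3,"ty":0.3,"tz":0,"spin":0.1},{"claw":1,"tx":0.7,"ty":0.3,"tz":0.2,"spin":0.2},{"claw":1,"tx":1,"ty":0.32,"tz":0.5,"spin":0.301},{"claw":1,"tx":1,"ty":0.32,"tz":0.5,"spin":0.301}]'|tail -3
python3 go.py .483 -.0866 .135 -11.36
```

```text
clock 7.08 pos [ 0.4904 -0.2365  0.2418] yaw_y 15.35 tilt [-0.0003 -0.0003] shift/0.1 [1.465 0.326 1.067] spin 0.297 w 0.0427 gf 61.8 F [ 0.4  0.1 -2.2] j [-0.21  0.28  0.73  1.78 -0.2   1.15  0.85]
force: [0.1, -1.1, -1.3]
grip_width: 0.0424
grip_force: 61.9
clock 7.58 pos [ 0.4938 -0.1288  0.1902] yaw_y -11.64 tilt [-0.0031  0.0007] shift/0.1 [ 0.392 -0.189  0.553] spin -0.003 w 0.0424 gf 61.9 F [ 0.1 -1.1 -1.3] j [-0.45  0.28  0.76  1.92 -0.23  1.03  0.21]
```

```bash

python3 -m handwheel '[{"claw":1,"tx":0.4,"ty":-0.19,"tz":0.3,"spin":-0.003},{"claw":1,"tx":0.4,"ty":-0.19,"tz":0.6,"spin":-0.003},{"claw":1,"tx":0.4,"ty":-0.19,"tz":0.66,"spin":-0.003},{"claw":1,"tx":0.4,"ty":-0.19,"tz":0.66,"spin":-0.003}]'|tail -3
python3 go.py .483 -.0866 .1176 -11.36
```

```text
force: [0.6, -0.1, -0.8]
grip_width: 0.0428
grip_force: 61.9
clock 8.07 pos [ 0.4848 -0.0893  0.1267] yaw_y -11.48 tilt [ 0.0005 -0.0007] shift/0.1 [ 0.023 -0.023  0.091] spin -0.001 w 0.0428 gf 61.9 F [ 0.6 -0.1 -0.8] j [-0.48  0.34  0.72  2.03 -0.28  0.88  0.19]
```

```bash

python3 -m handwheel '[{"claw":1,"tx":0,"ty":0,"tz":0.04,"spin":0},{"claw":1,"tx":0,"ty":0,"tz":0.04,"spin":0}]'
python3 go.py .483 -.0866 .1176 -11.36
```

```text
clock: 8.32
ee_pos: [0.4845, -0.0884, 0.1223]
eef_rot: [2.431, 1.989, 0.001]
force: [0.0, 0.1, -1.8]
grip_width: 0.0423
grip_force: 61.9
clock 8.32 pos [ 0.4845 -0.0884  0.1223] yaw_y -11.44 tilt [ 0.0006 -0.    ] shift/0.1 [ 0.014 -0.019  0.047] spin -0.001 w 0.0423 gf 61.9 F [ 0.   0.1 -1.8] j [-0.48  0.34  0.71  2.03 -0.29  0.87  0.19]
```

```bash

for i in 1; do python3 -m handwheel '[{"claw":1,"tx":0.01,"ty":-0.02,"tz":0.03,"spin":0},{"claw":1,"tx":0.01,"ty":-0.02,"tz":0.03,"spin":0}]' | sed -n '2p;4p'; done
python3 -m handwheel '[{"claw":1,"tx":0,"ty":0,"tz":0.02,"spin":0},{"claw":1,"tx":0,"ty":0,"tz":0.02,"spin":0}]'| sed -n '2p;4p'
python3 -m handwheel '[{"claw":1,"tx":0,"ty":0,"tz":0.02,"spin":0},{"claw":1,"tx":0,"ty":0,"tz":0.02,"spin":0}]'| sed -n '2p;4p'
```

```text
ee_pos: [0.4823, -0.0866, 0.1188]
force: [0.0, -0.2, -1.7]
ee_pos: [0.4831, -0.0868, 0.1175]
force: [-1.9, 1.4, 10.8]
ee_pos: [0.4846, -0.087, 0.1171]
force: [-5.7, 3.0, 40.7]
```

```bash

python3 -m handwheel '[{"claw":1,"tx":0.05,"ty":0,"tz":-0.008,"spin":0},{"claw":1,"tx":0.12,"ty":0,"tz":-0.007,"spin":0}]' | sed -n '2,4p'
python3 -m handwheel '[{"claw":1,"tx":0.06,"ty":0,"tz":0.005,"spin":0},{"claw":1,"tx":0.13,"ty":0,"tz":0.01,"spin":0}]' | sed -n '2,4p'
python3 -c "
from h import *
S=scene.img()
f=lambda im,x,y,w,h,k:cv2.resize(im[y:y+h,x:x+w],None,fx=k,fy=k,interpolation=cv2.INTER_CUBIC)
cv2.imwrite('pics/g3.png',f(S,200,130,150,150,4)[:,:,::-1])"
```

```text
ee_pos: [0.486, -0.0757, 0.1167]
eef_rot: [2.431, 1.987, 0.002]
force: [-0.8, -2.9, 14.4]
ee_pos: [0.4884, -0.0627, 0.1153]
eef_rot: [2.431, 1.988, 0.002]
force: [-0.9, -2.2, 7.4]
```

View pics/g3.png

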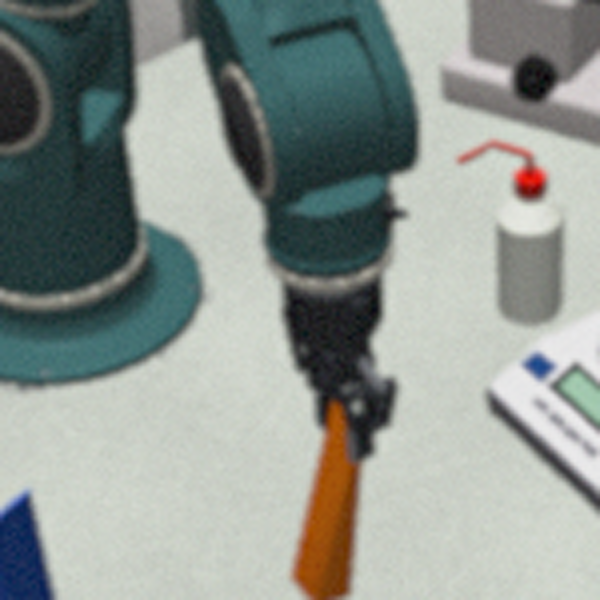

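The crop shows the wedge pivoting in the grip: its heel is on the bench and its top leans towards the balance. I continue along the arc.

```bash

python3 -m handwheel '[{"claw":1,"tx":0.12,"ty":0,"tz":0.025,"spin":0},{"claw":1,"tx":0.245,"ty":0,"tz":0.055,"spin":0}]' | sed -n '2p;4p'
python3 -m handwheel '[{"claw":1,"tx":0.12,"ty":0,"tz":0.05,"spin":0},{"claw":1,"tx":0.23,"ty":0,"tz":0.097,"spin":0}]' | sed -n '2p;4p'
python3 -m handwheel '[{"claw":1,"tx":0.11,"ty":0,"tz":0.065,"spin":0},{"claw":1,"tx":0.21,"ty":0,"tz":0.135,"spin":0}]' | sed -n '2p;4p;5p'
python3 go.py .483 -.0866 .1176 -11.36
```

```text
ee_pos: [0.4934, -0.0383, 0.1099]
force: [0.1, -0.4, 8.2]
ee_pos: [0.4983, -0.015, 0.1003]
force: [0.6, 2.5, 13.8]
ee_pos: [0.5028, 0.0064, 0.0869]
force: [0.1, 9.2, 20.7]
grip_width: 0.0425
clock 10.38 pos [0.5028 0.0064 0.0869] yaw_y -11.37 tilt [0.0031 0.0016] shift/0.1 [-0.95  -0.01  -0.309] spin -0.000 w 0.0425 gf 71.5 F [ 0.1  9.2 20.7] j [-0.61  0.41  0.65  2.03 -0.34  0.8   0.05]
```

```bash

python3 -m handwheel '[{"claw":1,"tx":0.12,"ty":0,"tz":0.065,"spin":0},{"claw":1,"tx":0.21,"ty":0,"tz":0.135,"spin":0}]' | sed -n '2p;4p'
python3 -m handwheel '[{"claw":1,"tx":0.1,"ty":0,"tz":0.09,"spin":0},{"claw":1,"tx":0.17,"ty":0,"tz":0.19,"spin":0}]' | sed -n '2p;4p'
python3 -m handwheel '[{"claw":1,"tx":0.06,"ty":0,"tz":0.1,"spin":0},{"claw":1,"tx":0.11,"ty":0,"tz":0.21,"spin":0}]' | sed -n '2p;4p;5p'
python3 go.py .483 -.0866 .1176 -11.36
```

```text
ee_pos: [0.506, 0.026, 0.0726]
force: [-0.1, 0.2, 6.3]
ee_pos: [0.5096, 0.0432, 0.0536]
force: [1.0, 3.9, 7.2]
ee_pos: [0.5116, 0.0538, 0.0324]
force: [0.6, 3.5, 6.2]
grip_width: 0.0426
clock 11.12 pos [0.5116 0.0538 0.0324] yaw_y -11.38 tilt [0.0013 0.0006] shift/0.1 [-1.432 -0.002 -0.853] spin -0.000 w 0.0426 gf 66.5 F [0.6 3.5 6.2] j [-0.63  0.52  0.57  2.03 -0.43  0.71  0.02]
```

```bash

python3 -m handwheel '[{"claw":1,"tx":0.03,"ty":0,"tz":0.09,"spin":0},{"claw":1,"tx":0.05,"ty":0,"tz":0.17,"spin":0}]' | sed -n '2p;4p'
python3 -m handwheel '[{"claw":1,"tx":0.01,"ty":0,"tz":0.05,"spin":0},{"claw":1,"tx":0.02,"ty":0,"tz":0.11,"spin":0},{"claw":1,"tx":0.02,"ty":0,"tz":0.11,"spin":0}]' | sed -n '2p;4p'
python3 go.py .483 -.0866 .1176 -11.36
python3 -c "
from h import *
S=scene.img();T=top.img()
f=lambda im,x,y,w,h,k:cv2.resize(im[y:y+h,x:x+w],None,fx=k,fy=k,interpolation=cv2.INTER_CUBIC)
cv2.imwrite('pics/g4.png',np.hstack([f(S,240,160,133,150,3),f(T,240,190,133,150,3)])[:,:,::-1])"
```

```text
ee_pos: [0.512, 0.058, 0.0151]
force: [0.1, 2.0, 4.3]
ee_pos: [0.512, 0.0595, 0.0041]
force: [0.5, 0.8, 3.1]
clock 11.75 pos [0.512  0.0595 0.0041] yaw_y -11.43 tilt [-0.0004 -0.0004] shift/0.1 [-1.49   0.005 -1.134] spin -0.001 w 0.0426 gf 64.9 F [0.5 0.8 3.1] j [-0.61  0.57  0.54  2.03 -0.47  0.66  0.04]
```

View pics/g4.png

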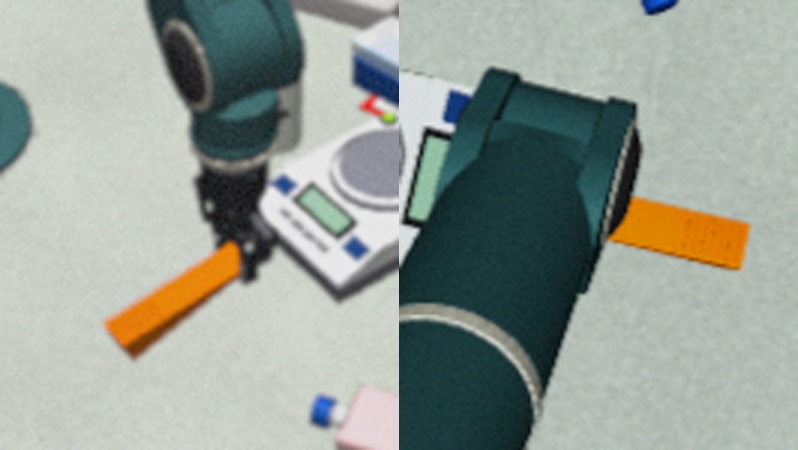

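The wedge lies almost flat, with its heel at the lower left in the scene crop and its tip held about 6° up. I release it.

```bash

python3 -m handwheel '[{"claw":0.4,"tx":0,"ty":0,"tz":0,"spin":0},{"claw":0,"tx":0,"ty":0,"tz":0,"spin":0},{"claw":0,"tx":0,"ty":0,"tz":0,"spin":0},{"claw":0,"tx":0,"ty":0,"tz":0,"spin":0}]' | tail -3
python3 -m handwheel '[{"claw":0,"tx":0,"ty":0,"tz":-0.4,"spin":0},{"claw":0,"tx":-0.4,"ty":0,"tz":-1,"spin":0},{"claw":0,"tx":-1,"ty":0,"tz":-1,"spin":0},{"claw":0,"tx":-1,"ty":0,"tz":-1,"spin":0}]' | tail -3
python3 -m handwheel '[{"claw":0,"tx":-1,"ty":0,"tz":0,"spin":0},{"claw":0,"tx":-1,"ty":0,"tz":0,"spin":0}]' | tail -3
python3 -m handwheel '[{"claw":0,"tx":-0.7,"ty":0,"tz":-0.2,"spin":0},{"claw":0,"tx":-0.7,"ty":0,"tz":-0.2,"spin":0}]' | tail -3
python3 go.py .483 -.0866 .1176 -11.36
python3 -c "
from h import *
S=scene.img();T=top.img()
f=lambda im,x,y,w,h,k:cv2.resize(im[y:y+h,x:x+w],None,fx=k,fy=k,interpolation=cv2.INTER_CUBIC)
cv2.imwrite('pics/g5.png',np.hstack([f(S,250,160,150,150,8/3),f(T,240,190,150,150,8/3)])[:,:,::-1])"
```

```text
force: [-0.2, 0.2, 0.3]
grip_width: 0.0849
grip_force: 0.0
force: [0.4, 0.7, 0.9]
grip_width: 0.0855
grip_force: 0.0
force: [0.5, 0.5, -0.4]
grip_width: 0.0857
grip_force: 0.0
force: [-0.4, 0.2, 0.2]
grip_width: 0.0855
grip_force: 0.0
clock 13.35 pos [ 0.4579 -0.2083  0.1253] yaw_y -11.70 tilt [ 0.0012 -0.0013] shift/0.1 [ 1.243e+00 -1.000e-03  7.600e-02] spin -0.004 w 0.0855 gf 0.0 F [-0.4  0.2  0.2] j [-0.25  0.36  0.74  2.   -0.31  0.89  0.46]
```

View pics/g5.png

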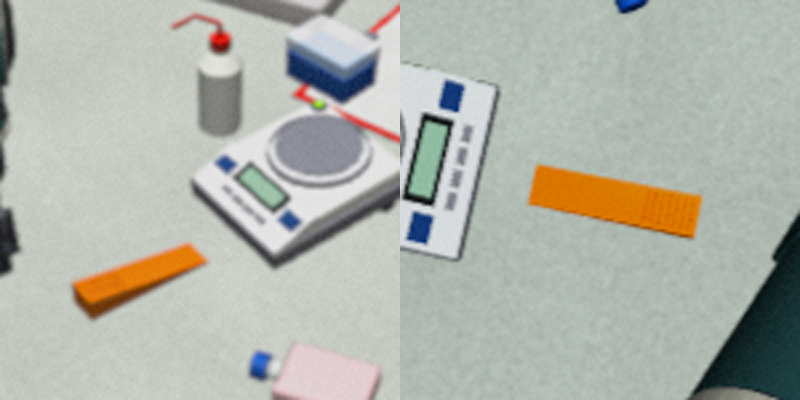

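The crop shows the wedge lying flat, thin end toward the balance and in line with it, with the tip at about (291,260) and the heel at about (502,271) in full top-view pixels. Now I measure the wedge line and the balance pitch.

```bash
python3 - <<'E'
from edge import *
np.set_printoptions(precision=4,suppress=True,linewidth=200)
t=top.img();T=avg(top,6);S=avg(scene,8);np.save("S0.npy",S);np.save("T0.npy",T)
h=cv2.cvtColor(t,cv2.COLOR_RGB2HSV);m=cv2.inRange(h,(5,150,100),(22,255,255));m[:,:280]=0;m[:,380:]=0;m[:240]=0;m[300:]=0
c=max(cv2.findContours(m,0,2)[0],key=cv2.contourArea);q=cv2.boxPoints(cv2.minAreaRect(c));print("box",q)
a=np.array(sorted(q.tolist()));L=a[:2][np.argsort(a[:2,1])];R=a[2:][np.argsort(a[2:,1])]  # tip: top,bottom ; heel
up=fit(T,L[0],R[0],k=-1);u2=fit(T,L[0],R[0],k=1);lo=fit(T,L[1],R[1],k=1);l2=fit(T,L[1],R[1],k=-1);ti=fit(T,L[0],L[1],k=1);t2=fit(T,L[0],L[1],k=-1);he=fit(T,R[0],R[1],k=1);h2=fit(T,R[0],R[1],k=-1)
pick=lambda x,y:x if x[2]<y[2] else y
up,lo,ti,he=pick(up,u2),pick(lo,l2),pick(ti,t2),pick(he,h2);print([x[2] for x in(up,lo,ti,he)])
tc=top.plane([inter(ti,up),inter(ti,lo)],.004);hc=top.plane([inter(he,up),inter(he,lo)],.034)
print("tip",tc,"heel",hc);d=tc.mean(0)-hc.mean(0);print("tipmid",tc.mean(0),"heelmid",hc.mean(0),"yaw",np.degrees(np.arctan2(d[1],d[0])),np.linalg.norm(d))
q=np.array([[197.3,204.7],[276.5,221.5],[262,287],[181.2,269.5]])
l=fit(T,q[1],q[2],k=-1);p=top.plane(l[:2],.0085);print("front low",p);l=fit(T,q[1],q[2],k=1);p=top.plane(l[:2],.038);print("front hi",p)
for x in range(350,404,4): print(x,(S[215:272,x]*100).astype(int))
E
```

```text
box [[287.8506 266.9388]
 [290.8656 251.3611]
 [352.5236 263.2949]
 [349.5085 278.8726]]
[np.float64(0.052433682400034876), np.float64(0.08098317125298442), np.float64(0.04239434546291485), np.float64(0.06828400219917062)]
tip [[0.5378 0.0769 0.004 ]
 [0.4942 0.0856 0.004 ]] heel [[ 0.5021 -0.0983  0.034 ]
 [ 0.4564 -0.0888  0.034 ]]
tipmid [0.516  0.0812 0.004 ] heelmid [ 0.4793 -0.0935  0.034 ] yaw 78.12921048848045 0.18110986117493527
front low [[0.6223 0.1161 0.0085]
 [0.4338 0.1541 0.0085]]
front hi [[0.618  0.1191 0.038 ]
 [0.4339 0.156  0.038 ]]
350 [83 80 73 69 66 68 75 84 88 88 78 60 52 61 69 71 70 71 71 69 64 51 45 61 82 89 88 86 86 88 89 89 89 89 89 89 87 78 61 43 29 25 31 45 61 74 79 80 79 79 79 80 80 80 80 81 81]
354 [57 58 59 62 70 79 85 83 68 54 57 73 83 80 63 49 54 65 70 68 59 43 33 53 75 81 71 62 72 86 89 89 89 89 89 89 89 87 77 61 44 31 24 25 37 58 73 79 79 79 80 79 78 78 79 80 79]
358 [57 57 56 56 56 56 56 62 75 86 79 60 51 68 86 90 88 78 59 50 63 80 85 73 50 34 27 27 27 29 40 62 82 89 86 72 56 47 38 29 24 26 37 59 74 78 78 78 79 80 80 79 79 78 79 79 79]
362 [56 55
[... 1236 characters left out ...]
 84 83 84 86 87 88 89 89 89 89 89 88 84 72 56 48 47 47 46 37 27 24 30 48 67 77 79 79 79 78 78 78 79 79 79 79 79 78 78 78 78 78 79 79 79 79 79 78 78 78 78 79 79 79 79 78]
394 [83 86 88 89 89 89 89 89 89 88 87 81 67 53 47 48 49 43 33 25 24 22 17 26 51 73 79 79 78 79 79 80 80 80 80 80 80 80 80 79 79 79 80 80 79 79 79 78 79 79 78 79 79 79 79 79 79]
398 [79 78 79 82 85 88 89 88 86 77 63 51 46 47 47 41 32 25 25 34 48 59 69 76 78 79 79 79 79 79 79 79 78 79 80 79 79 79 80 79 78 79 78 78 79 79 79 79 79 80 79 78 78 77 77 77 78]
402 [66 76 79 79 78 78 79 77 71 66 64 63 58 49 44 44 46 52 64 74 77 78 77 78 77 79 78 79 78 78 78 78 78 79 78 78 79 80 79 79 79 79 78 77 77 78 78 78 79 79 79 77 77 78 78 78 77]
```

```bash
cat > pitch.py <<'E'
from edge import *
def side(S,yaw,E,dy=0):
    x=np.array([np.cos(np.radians(yaw)),np.sin(np.radians(yaw))]);y=np.array([-x[1],x[0]]);F=np.array(E)-.095*y
    out=[]
    for nm,a,b,k in(("top",(369,241+dy),(397,224.9+dy),1),("mid",(363,251.5+dy),(395,233+dy),1),("bot",(357,258.3+dy),(391,238.6+dy),-1)):
        l=fit(S,a,b,w=3,k=k,trim=0); l=l if l[2]<.3 else fit(S,a,b,w=3,k=-k,trim=0)
        uv=np.array(l[:2]); d=np.c_[uv,np.ones(2)]@np.linalg.inv(scene.K).T@scene.R
        n=np.array([y[0],y[1],0]);s=((np.array([*F,0])-scene.c)@n)/(d@n);p=scene.c+d*s[:,None]
        u=(p[:,:2]-F)@x; sl=(p[1,2]-p[0,2])/(u[1]-u[0]); out.append((nm,np.degrees(sl),p[0,2]-sl*u[0],l[2])); print(nm,"pitch deg %.2f"%np.degrees(sl),"z at front %.4f"%out[-1][2],"u",u.round(3),"res %.2f"%l[2],uv.round(2).tolist())
    return out
if __name__=="__main__":
    S=np.load("S0.npy")
    for yaw in(78.3,78.63,79): print(yaw);side(S,yaw,(.528,.1351))
E
python3 pitch.py
```

```text
78.3
top pitch deg 5.63 z at front 0.0831 u [0.058 0.181] res 0.01 [[367.52, 238.43], [395.47, 222.23]]
mid pitch deg 4.68 z at front 0.0216 u [0.047 0.191] res 0.02 [[364.04, 253.3], [396.06, 234.84]]
bot pitch deg 4.24 z at front 0.0334 u [0.01  0.161] res 0.04 [[355.55, 255.8], [389.73, 236.4]]
78.63
top pitch deg 5.21 z at front 0.0831 u [0.058 0.181] res 0.01 [[367.52, 238.43], [395.47, 222.23]]
mid pitch deg 4.24 z at front 0.0217 u [0.047 0.191] res 0.02 [[364.04, 253.3], [396.06, 234.84]]
bot pitch deg 3.81 z at front 0.0335 u [0.009 0.161] res 0.04 [[355.55, 255.8], [389.73, 236.4]]
79
top pitch deg 4.74 z at front 0.0832 u [0.058 0.182] res 0.01 [[367.52, 238.43], [395.47, 222.23]]
mid pitch deg 3.75 z at front 0.0217 u [0.046 0.192] res 0.02 [[364.04, 253.3], [396.06, 234.84]]
bot pitch deg 3.33 z at front 0.0335 u [0.009 0.161] res 0.04 [[355.55, 255.8], [389.73, 236.4]]
```

```bash
sed -i 's/,224.9+dy),1)/,224.9+dy),-1)/; s/,233+dy),1)/,233+dy),-1)/; s/,238.6+dy),-1)/,238.6+dy),1)/; s/l=l if.*$//' pitch.py
cat >> pitch.py <<'E'
def line2(lt,ls):
    """3D line from its images in top and scene: intersection of two ray planes"""
    def pl(c,l):
        d=np.c_[np.array(l[:2]),[1,1]]@np.linalg.inv(c.K).T@c.R; n=np.cross(d[0],d[1]);n/=np.linalg.norm(n);return n,n@c.c
    n1,d1=pl(top,lt);n2,d2=pl(scene,ls);v=np.cross(n1,n2);s=np.linalg.norm(v);v/=s;v*=np.sign(v[1])
    p=np.linalg.lstsq(np.array([n1,n2]),np.array([d1,d2]),rcond=None)[0]
    return "pitch %.2f yaw %.2f"%(np.degrees(np.arcsin(v[2])),np.degrees(np.arctan2(v[1],v[0]))),"z at y=.3: %.4f"%(p+v*(.3-p[1])/v[1])[2],"res %.2f %.2f cond %.2f"%(lt[2],ls[2],s)
def flat(T,S,dy=0):
    # flat rear part of the hi-x side's top edge
    A,B=np.array([197.3,204.6]),np.array([276.5,221.3])
    return line2(fit(T,A+(B-A)*.08,A+(B-A)*.62,w=3,k=1,trim=0),fit(S,(369,241+dy),(397,224.9+dy),w=3,k=-1,trim=0))
if __name__=="__main__":
    T=np.load("T0.npy"); print("flat",flat(T,S))
    # profile of front slope: lo part
    t=cv2.imread("pics/top0.png");s=cv2.imread("pics/scene0.png")
    for n,im,x0,x1,y0,y1 in(("top",t,50,170,220,320),("scene",s,360,450,150,220)):
        m=cv2.inRange(cv2.cvtColor(im,cv2.COLOR_BGR2HSV),(0,140,100),(8,255,255))|cv2.inRange(cv2.cvtColor(im,cv2.COLOR_BGR2HSV),(172,140,100),(180,255,255))
        m[:y0]=0;m[y1:]=0;m[:,:x0]=0;m[:,x1:]=0
        c=cv2.convexHull(np.vstack(cv2.findContours(m,0,2)[0]));print(n,cv2.approxPolyDP(c,4,True)[:,0].tolist())
E
python3 pitch.py
```

```text
78.3
top pitch deg 4.94 z at front 0.0663 u [0.066 0.19 ] res 0.03 [[369.11, 241.2], [397.15, 225.16]]
mid pitch deg 4.49 z at front 0.0389 u [0.039 0.182] res 0.03 [[362.53, 250.69], [394.64, 232.38]]
bot pitch deg 4.50 z at front 0.0177 u [0.016 0.168] res 0.05 [[356.94, 258.2], [391.02, 238.63]]
78.63
top pitch deg 4.52 z at front 0.0663 u [0.066 0.191] res 0.03 [[369.11, 241.2], [397.15, 225.16]]
mid pitch deg 4.06 z at front 0.0389 u [0.039 0.183] res 0.03 [[362.53, 250.69], [394.64, 232.38]]
bot pitch deg 4.06 z at front 0.0177 u [0.016 0.169] res 0.05 [[356.94, 258.2], [391.02, 238.63]]
79
top pitch deg 4.05 z at front 0.0663 u [0.066 0.192] res 0.03 [[369.11, 241.2], [397.15, 225.16]]
mid pitch deg 3.58 z at front 0.0389 u [0.039 0.183] res 0.03 [[362.53, 250.69], [394.64, 232.38]]
bot pitch deg 3.57 z at front 0.0177 u [0.015 0.169] res 0.05 [[356.94, 258.2], [391.02, 238.63]]
flat ('pitch 3.73 yaw 79.24', 'z at y=.3: 0.0706', 'res 0.05 0.03 cond 0.74')
top [[162, 226], [165, 304], [53, 314], [54, 235]]
scene [[408, 216], [361, 195], [399, 162]]
```

```bash
cat > cal.py <<'E'
from edge import *
np.set_printoptions(precision=3,suppress=True,linewidth=160)
T=np.load("T0.npy");S=np.load("S0.npy")
def quad(cam,lo,hi,x0,x1,y0,y1):
    h=cv2.cvtColor(cam.img(),cv2.COLOR_RGB2HSV);m=cv2.inRange(h,lo,hi);m[:,:x0]=0;m[:,x1:]=0;m[:y0]=0;m[y1:]=0
    c=cv2.convexHull(np.vstack(cv2.findContours(m,0,2)[0]))
    for e in np.arange(.5,12,.25):
        q=cv2.approxPolyDP(c,e,True)[:,0].astype(float)
        if len(q)<=4: return q
def refine(g,q):
    ls=[]
    for i in range(4):
        a,b=q[i],q[(i+1)%4]; c=[fit(g,a,b,w=2.5,k=k) for k in(1,-1)]; ls.append(min(c,key=lambda l:l[2]))
    return np.array([inter(ls[i-1],ls[i]) for i in range(4)]),[round(l[2],2) for l in ls]
if __name__=="__main__":
    for cam,g,V,box in((top,T,120,(280,380,240,300)),(scene,S,185,(270,335,245,285))):
        q=quad(cam,(5,150,V),(22,255,255),*box);print(cam.n,q.tolist());r=refine(g,q);print(r)
    wt=[[290.9,251.4],[287.9,266.9]]
    c=sub(T,[[162,226],[54,235],[53,314]]);d=sub(S,[[409,215.5],[446.5,180],[400,161.5]]);print("paper",c,d);print(scene.proj(top.plane(c,0.0005))-d)
    f=sub(T,np.array([[50,85],[207,42],[243,172],[88,213]])/4+[415,235]);print("foot pred in scene",f,scene.proj(top.plane(f,.005)))
    print(scene.proj(top.plane(np.array([[162,226],[54,235],[53,314]]),0)))
E
python3 cal.py
```

```text
top [[291.0, 253.0], [351.0, 263.0], [349.0, 278.0], [289.0, 266.0]]
(array([[290.861, 251.234],
       [352.456, 263.156],
       [349.407, 279.637],
       [287.557, 266.281]]), [np.float64(0.06), np.float64(0.07), np.float64(0.07), np.float64(0.04)])
scene [[326.0, 257.0], [283.0, 272.0], [278.0, 267.0], [319.0, 252.0]]
(array([[327.205, 257.193],
       [282.849, 273.783],
       [277.064, 265.888],
       [320.114, 251.016]]), [np.float64(0.15), np.float64(0.05), np.float64(0.05), np.float64(0.02)])
paper [[161.797 225.287]
 [ 55.66  234.52 ]
 [ 52.682 314.36 ]] [[409.736 215.501]
 [446.5   180.   ]
 [402.529 161.662]]
[[-0.574  1.352]
 [ 0.64  -0.43 ]
 [-1.643 -0.857]]
foot pred in scene [[427.5   256.25 ]
 [464.953 245.272]
 [475.115 277.854]
 [437.    288.25 ]] [[238.34  320.028]
 [216.621 347.313]
 [191.162 334.627]
 [214.2   308.857]]
[[408.632 216.793]
 [447.503 179.031]
 [400.99  161.031]]
```

```bash
cat > cal2.py <<'E'
from cal import *
import pitch
wt=np.array([[290.861,251.234],[352.456,263.156],[349.407,279.637],[287.557,266.281]]);wz=[.004,.034,.034,.004]
ws=np.array([[327.205,257.193],[282.849,273.783],[277.064,265.888],[320.114,251.016]])
pt=np.array([[161.8,225.3],[54,235],[52.7,314.4]]);ps=np.array([[409.4,215.6],[446.5,180],[401.5,161.6]])
ft=np.array([[427.5,256.25],[475.1,277.85],[464.95,245.27]]);fs=sub(S,[[240,320.7],[191,335],[217,347.5]])
X=np.vstack([*[top.plane(u,z) for u,z in zip(wt,wz)],top.plane(pt,.0005),top.plane(ft,.005)]);U=np.vstack([ws,ps,fs])
def refined():
    r,t=cv2.solvePnPRefineLM(X,U,scene.K,None,scene.r.reshape(3,1).copy(),scene.t.reshape(3,1).copy())
    c=Cam("scene");c.r,c.t=r.ravel(),t.ravel();c.R=cv2.Rodrigues(r)[0];c.c=-c.R.T@c.t;return c
if __name__=="__main__":
    print(scene.proj(X)-U)
    c=refined();print(c.proj(X)-U,c.c-scene.c)
    print("before",pitch.flat(T,S)); pitch.scene=c; print("after",pitch.flat(T,S))
    q=np.array([[197.3,204.7],[276.5,221.5],[262,287],[181.2,269.5]])
    ln=lambda g,a,b,k,t0,t1:fit(g,a+(b-a)*t0,a+(b-a)*t1,w=3,k=k,trim=0)
    hi,lo=ln(T,q[0],q[1],1,.08,.62),ln(T,q[2],q[3],1,.38,.92)
    for nm,l in(("hi",hi),("lo",lo)):
        p=top.plane(l[:2],.074);d=p[1]-p[0];print(nm,p,np.degrees(np.arctan2(d[1],d[0])),l[2])
    l=ln(T,q[1],q[2],1,.1,.9);l2=ln(S,np.array([353,254.5]),np.array([322.8,227.5]),1,.1,.9);l3=ln(S,np.array([353,254.5]),np.array([322.8,227.5]),-1,.1,.9)
    for m in(l2,l3): print("front top edge",[pitch.line2(l,m)],np.round(m[0],1))
E
python3 cal2.py
```

```text
[[ 0.468  0.211]
 [ 0.8   -1.103]
 [-0.853 -1.254]
 [ 0.315 -0.648]
 [-0.249  1.25 ]
 [ 0.965 -1.043]
 [-0.642 -0.798]
 [-1.164 -0.56 ]
 [ 0.899 -0.186]
 [-0.376 -0.187]]
[[ 0.424  0.544]
 [ 0.702 -0.686]
 [-0.918 -0.635]
 [ 0.282 -0.131]
 [-0.333  1.271]
 [ 0.834 -0.905]
 [-0.839  0.237]
 [-1.073 -0.18 ]
 [ 1.143  0.449]
 [-0.276  0.048]] [ 0.024 -0.    -0.015]
before ('pitch 3.73 yaw 79.24', 'z at y=.3: 0.0706', 'res 0.05 0.03 cond 0.74')
after ('pitch 3.45 yaw 79.19', 'z at y=.3: 0.0684', 'res 0.05 0.03 cond 0.75')
hi [[0.652 0.316 0.074]
 [0.628 0.197 0.074]] -101.3912291088489 0.04955785188571394
lo [[0.45  0.23  0.074]
 [0.474 0.349 0.074]] 78.55439927581811 0.026914069121539347
front top edge [('pitch 1.32 yaw 168.79', 'z at y=.3: 0.0535', 'res 0.02 0.03 cond 0.42')] [349.3 252.6]
front top edge [('pitch 1.66 yaw 168.84', 'z at y=.3: 0.0870', 'res 0.02 0.11 cond 0.43')] [351.6 250. ]
```

```bash
cat > front.py <<'E'
from edge import *
import pitch,sys
def yaw(l,z):
    p=scene.plane(l[:2],z);d=p[1]-p[0];return "yaw %.2f"%(np.degrees(np.arctan2(-d[1],-d[0]))%180-90),p.mean(0).round(4),"res %.2f"%l[2],np.round(l[:2],1).tolist()
def run(S,zt,zb):
    a,b=np.array([352.2,255.2]),np.array([322.2,228.2])
    print("front white edge",*yaw(fit(S,a,b,w=2.5,k=1),zt)); o=np.array([-1.5,6]) 
    print("front base edge",*yaw(fit(S,a+o,b+o,w=3.5,k=-1),zb))
if __name__=="__main__":
    S=np.load("S0.npy");run(S,.038,.0085)
    g=lambda x,y0,y1:(S[y0:y1,x]*100).astype(int)
    for x in(328,334,340,346):print(x,g(x,222,270))
    for y in(78.3,78.63):pitch.side(S,y,(.524,.136))
E
python3 front.py
```

```text
front white edge yaw 78.65 [0.5288 0.1334 0.038 ] res 0.03 [[352.1, 255.3], [322.5, 227.9]]
front base edge yaw 79.06 [0.523  0.1391 0.0085] res 0.05 [[351.9, 259.8], [322.3, 232.5]]
328 [88 89 89 89 89 89 89 89 89 86 73 56 38 26 28 42 60 71 77 78 78 78 78 78
 78 79 79 79 78 78 79 80 80 79 78 76 74 77 79 80 79 80 79 80 80 80 79 79]
334 [28 35 55 75 87 89 87 77 64 67 79 87 89 89 89 83 66 47 30 25 30 44 60 71
 78 80 80 79 78 79 80 80 80 79 79 78 78 80 79 80 80 80 81 80 81 80 80 80]
340 [80 64 48 48 55 50 44 56 76 88 89 85 73 63 65 74 81 87 89 89 86 73 56 39
 27 25 35 54 70 77 78 79 79 80 80 80 80 80 81 81 80 81 81 80 80 80 80 80]
346 [67 51 54 65 70 71 70 71 70 68 58 48 51 69 85 89 88 82 69 62 67 78 86 89
 89 88 84 69 49 33 25 31 45 62 74 79 80 80 80 80 80 81 80 80 79 80 79 80]
top pitch deg 4.94 z at front 0.0610 u [0.07  0.195] res 0.03 [[369.11, 241.2], [397.15, 225.16]]
mid pitch deg 4.49 z at front 0.0335 u [0.043 0.186] res 0.03 [[362.53, 250.69], [394.64, 232.38]]
bot pitch deg 4.50 z at front 0.0122 u [0.02  0.172] res 0.05 [[356.94, 258.2], [391.02, 238.63]]
top pitch deg 4.52 z at front 0.0611 u [0.069 0.195] res 0.03 [[369.11, 241.2], [397.15, 225.16]]
mid pitch deg 4.06 z at front 0.0336 u [0.042 0.187] res 0.03 [[362.53, 250.69], [394.64, 232.38]]
bot pitch deg 4.06 z at front 0.0123 u [0.019 0.173] res 0.05 [[356.94, 258.2], [391.02, 238.63]]
```

```bash

python3 go.py .4836 -.072 .004 -11.3
python3 -m handwheel '[{"claw":0,"tx":0.5,"ty":0,"tz":0,"spin":-0.002},{"claw":0,"tx":1,"ty":0,"tz":0,"spin":-0.002}]' | sed -n 2p
python3 -m handwheel '[{"claw":0,"tx":0.38,"ty":-0.02,"tz":0.3,"spin":0},{"claw":0,"tx":0.38,"ty":-0.02,"tz":0.8,"spin":0},{"claw":0,"tx":0.38,"ty":-0.02,"tz":0.8,"spin":0}]' | sed -n '2p;4p'
python3 go.py .4836 -.072 .004 -11.3
```

```text
clock 14.30 pos [ 0.4587 -0.2049  0.1244] yaw_y -11.43 tilt [ 0.0001 -0.0001] shift/0.1 [ 1.352 -0.019  1.204] spin -0.001 w 0.0851 gf 0.0 F [-0.4  0.4 -0.6] j [-0.25  0.36  0.74  2.01 -0.31  0.89  0.45]
ee_pos: [0.4786, -0.106, 0.1245]
ee_pos: [0.4819, -0.0692, 0.0425]
force: [0.6, -0.9, 0.7]
clock 14.93 pos [ 0.4819 -0.0692  0.0425] yaw_y -11.25 tilt [-0.0053 -0.0008] shift/0.1 [-0.023  0.024  0.384] spin 0.001 w 0.0856 gf 0.0 F [ 0.6 -0.9  0.7] j [-0.43  0.47  0.62  2.09 -0.42  0.71  0.26]
```

```bash

python3 -m handwheel '[{"claw":0,"tx":-0.02,"ty":0.02,"tz":0.2,"spin":0},{"claw":0,"tx":-0.02,"ty":0.02,"tz":0.38,"spin":0},{"claw":0,"tx":-0.02,"ty":0.02,"tz":0.38,"spin":0}]' | sed -n '2p;4p'
python3 -m handwheel '[{"claw":0.4,"tx":0,"ty":0,"tz":0,"spin":0},{"claw":0.7,"tx":0,"ty":0,"tz":0,"spin":0},{"claw":1,"tx":0,"ty":0,"tz":0,"spin":0},{"claw":1,"tx":0,"ty":0,"tz":0,"spin":0},{"claw":1,"tx":0,"ty":0,"tz":0,"spin":0}]' | tail -3
python3 go.py .4836 -.072 .004 -11.3
```

```text
ee_pos: [0.4852, -0.0719, 0.0064]
force: [-0.5, 1.4, 0.8]
force: [0.4, 1.0, 0.7]
grip_width: 0.0002
grip_force: 0.0
clock 15.93 pos [ 0.4855 -0.0716  0.0065] yaw_y -11.25 tilt [ 0.     -0.0001] shift/0.1 [-0.008 -0.018  0.025] spin 0.001 w 0.0002 gf 0.0 F [0.4 1.  0.7] j [-0.38  0.54  0.57  2.09 -0.48  0.64  0.32]
```

```bash

python3 -c "
from h import *
S=scene.img();T=top.img()
f=lambda im,x,y,w,h,k:cv2.resize(im[y:y+h,x:x+w],None,fx=k,fy=k,interpolation=cv2.INTER_CUBIC)
cv2.imwrite('pics/g6.png',np.hstack([f(S,230,160,160,150,2.5),f(T,230,190,160,150,2.5)])[:,:,::-1])"
```

```text
(no output)
```

View pics/g6.png

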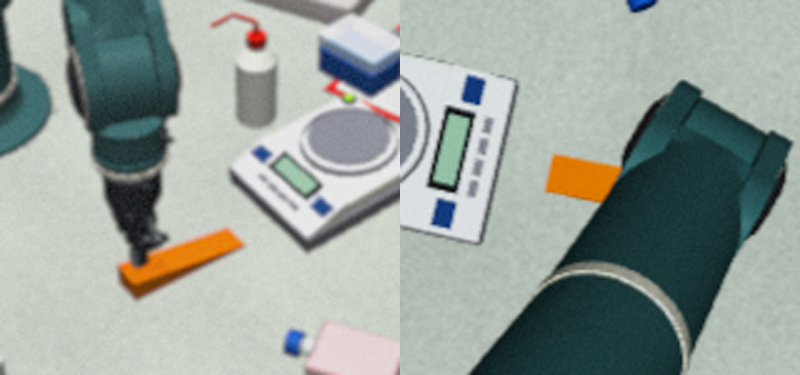

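```bash
python3 - <<'E'
from h import *
import go
print(scene.proj([[.4855,-.0716,z] for z in(.0065,.02,.034,.06)]),top.proj([[.4855,-.0716,.034]]))
for V,cam,b in((185,scene,(270,335,245,285)),(120,top,(280,390,240,300))):
    h=cv2.cvtColor(cam.img(),cv2.COLOR_RGB2HSV);m=cv2.inRange(h,(5,150,V),(22,255,255));m[:,:b[0]]=0;m[:,b[1]:]=0;m[:b[2]]=0;m[b[3]:]=0
    c=cv2.convexHull(np.vstack(cv2.findContours(m,0,2)[0]));print(cam.n,cv2.approxPolyDP(c,1.5,True)[:,0].tolist())
go.go([.4836,-.072,.004],-11.3)
E
```

```text
[[286.44259797 271.83797067]
 [286.19971835 269.04349198]
 [285.94498081 266.11258074]
 [285.46399187 260.57850881]] [[343.06629283 269.08680436]]
scene [[326, 257], [286, 272], [282, 272], [278, 267], [321, 252]]
top [[289, 266], [292, 252], [318, 257], [310, 270]]
clock 16.12 pos [ 0.4855 -0.0716  0.0064] yaw_y -11.25 tilt [-0.0001 -0.0001] shift/0.1 [-0.008 -0.017  0.024] spin 0.001 w -0.0001 gf 0.0 F [ 0.6 -0.5  0.4] j [-0.38  0.54  0.57  2.09 -0.48  0.64  0.32]
```

The view shows the closed fingers ending on the wedge's top face near its heel, at scene pixels of about (286,265), with the wedge itself unmoved. The gripper closed on nothing, so I check the pixels numerically and reopen.

```bash
cat > asc.py <<'E'
from h import *
def asc(cam,x0,x1,y0,y1):
    im=cam.img();h=cv2.cvtColor(im,cv2.COLOR_RGB2HSV)
    for y in range(y0,y1): print(y,"".join(("O" if v>185 else "o") if 4<H<23 and s>140 and v>60 else ("#" if v<90 else ".") for H,s,v in h[y,x0:x1]))
E
python3 -c "
from asc import *
asc(scene,274,332,246,284)"
python3 -m handwheel '[{"claw":0.5,"tx":0,"ty":0,"tz":0,"spin":0},{"claw":0,"tx":0,"ty":0,"tz":0,"spin":0},{"claw":0,"tx":0,"ty":0,"tz":0,"spin":0},{"claw":0,"tx":0,"ty":0,"tz":0,"spin":0}]'
python3 -c "
from asc import *
asc(scene,274,332,246,284)"
```

```text
246 ..################........................................
247 ..################........................................
248 ...###############........................................
249 ...##############.........................................
250 ...#############..........................................
251 ....#############.........................................
252 .....############...........................OOOO..........
253 ......###########.........................OOOOOOO.........
254 ......############...#.................OOOOOOOOOOO........
255 .......#######..##...##.............OOOOOOOOOOOOOOO.......
256 .......##############............OOOOOOOOOOOOOOOOOOO......
257 ........############..........OOOOOOOOOOOOOOOOOOOOOOO.....
258 .........##########........OOOOOOOOOOOOOOOOOOOOOOOOOO.....
259 .........########.......OOOOOOOOOOOOOOOOOOOOOOOOOOO.......
260 .........######......OOOOOOOOOOOOOOOOOOOOOOOOOOO..........
261 .........#####ooOOOOOOOOOOOOOOOOOOOOOOOOOOOOOo............
262 .........#####ooOOOOOOOOOOOOOOOOOOOOOOOOOOoo..............
263 .........#####ooOOOOOOOOO
[... 3125 characters left out ...]
.......
273 ......oooooooooooooooo....................................
274 .......ooooooooooooo......................................
275 ........oooooooooo........................................
276 .........ooooooo..........................................
277 ..........oooo............................................
278 ...........o..............................................
279 ..........................................................
280 ..........................................................
281 ..........................................................
282 ..........................................................
283 ..........................................................
```

```bash

python3 -m handwheel '[{"claw":0,"tx":0,"ty":0,"tz":0.03,"spin":0},{"claw":0.2,"tx":0,"ty":0,"tz":0.03,"spin":0}]' | tail -5
python3 -m handwheel '[{"claw":0.4,"tx":0,"ty":0,"tz":0,"spin":0},{"claw":0.4,"tx":0,"ty":0,"tz":0,"spin":0}]' | tail -3
python3 -m handwheel '[{"claw":0.5,"tx":0,"ty":0,"tz":0,"spin":0},{"claw":0.5,"tx":0,"ty":0,"tz":0,"spin":0}]' | tail -3
python3 -m handwheel '[{"claw":0.6,"tx":0,"ty":0,"tz":0,"spin":0}]' | tail -3
python3 -c "
from asc import *
asc(scene,274,332,256,276)"
```

```text
ee_pos: [0.4853, -0.0715, 0.0032]
eef_rot: [-2.428, -1.993, 0.001]
force: [0.4, 0.6, 0.6]
grip_width: 0.0696
grip_force: 0.0
force: [-0.1, -0.5, 0.8]
grip_width: 0.0516
grip_force: 0.0
force: [0.5, 0.0, 0.3]
grip_width: 0.0429
grip_force: 0.0
force: [0.5, 1.2, 0.2]
grip_width: 0.0345
grip_force: 0.0
256 ......#################..........OOOOOOOOOOOOOOOOOOO......
257 ......#######...#######.......OOOOOOOOOOOOOOOOOOOOOOO.....
258 ......#######...######.....OOOOOOOOOOOOOOOOOOOOOOOOOO.....
259 ......#######...######oOOOOOOOOOOOOOOOOOOOOOOOOOOOO.......
260 ......###############ooOOOOOOOOOOOOOOOOOOOOOOOOO..........
261 ......###############oOOOOOOOOOOOOOOOOOOOOOOOo............
262 .......##...########ooOOOOOOOOOOOOOOOOOOOOoo..............
263 ........ooo.######oooOOOOOOOOOOOOOOOOOOooo................
264 .......OOOOo.####ooOOOOOOOOOOOOOOOOOoooo..................
265 ......OOOOOo.####ooOOOOOOOOOOOOOOooooo....................
266 ....OOOOOOOo.####ooOOOOOOOOOOOOooooo......................
267 ....OOOOOOOo.####ooOOOOOOOOOoooooo........................
268 ....oOOOOOOo.####oOOOOOOOooooooo..........................
269 .....oOOOOOO..#oooOOOOoooooooo............................
270 .....oOOOOOOOoooooOoooooooo...............................
271 .....oooOOOOOOoooooooooooo................................
272 .....oooOOOOOooooooooooo..................................
273 ......ooooooooooooooo.....................................
274 .......ooooooooooooo......................................
275 ........oooooooooo........................................
```

The open near finger visibly ends about 30 mm higher than the TCP reading implies, so the fingers closed above the wedge. I open them and descend further, watching the force.

```bash

python3 -m handwheel '[{"claw":0.3,"tx":0,"ty":0,"tz":0,"spin":0},{"claw":0,"tx":0,"ty":0,"tz":0,"spin":0},{"claw":0,"tx":0,"ty":0,"tz":0,"spin":0}]' | tail -2
python3 -m handwheel '[{"claw":0,"tx":0,"ty":0,"tz":0.08,"spin":0},{"claw":0,"tx":0,"ty":0,"tz":0.15,"spin":0},{"claw":0,"tx":0,"ty":0,"tz":0.15,"spin":0}]' | sed -n '2p;4p'
python3 -m handwheel '[{"claw":0,"tx":0,"ty":0,"tz":0.04,"spin":0},{"claw":0,"tx":0,"ty":0,"tz":0.08,"spin":0},{"claw":0,"tx":0,"ty":0,"tz":0.08,"spin":0}]' | sed -n '2p;4p'
python3 -c "
from asc import *
asc(scene,274,332,256,282)"
```

```text
grip_width: 0.0849
grip_force: 0.0
ee_pos: [0.485, -0.0716, -0.0123]
force: [0.1, 0.0, 0.8]
ee_pos: [0.4853, -0.0716, -0.0199]
force: [-0.1, -0.5, -0.1]
256 ..################...............OOOOOOOOOOOOOOOOOOO......
257 ..######..#########...##......OOOOOOOOOOOOOOOOOOOOOOO.....
258 ...####....###...#######...OOOOOOOOOOOOOOOOOOOOOOOOOO.....
259 ...####....##....#######oOOOOOOOOOOOOOOOOOOOOOOOOOO.......
260 ...##......#.....#######oOOOOOOOOOOOOOOOOOOOOOOO..........
261 ............#...########oOOOOOOOOOOOOOOOOOOOOo............
262 ............############ooOOOOOOOOOOOOOOOOoo..............
263 ............o###oo######ooOOOOOOOOOOOOOooo................
264 .........OOOooo#ooo######oOOOOOOOOOOoooo..................
265 ......OOOOOOOOoooo#######oOOOOOOOooooo....................
266 ....OOOOOOOOOOoo#########oOOOOOoooo.......................
267 ....OOOOOOOOOOOo#########ooooooooo........................
268 ....oOOOOOOOOOOo##########oooooo..........................
269 .....oOOOOOOOOOo.########ooooo............................
270 .....oOOOOOOOOOo.#######oooo..............................
271 .....ooOOOOOOOOo.######ooo................................
272 .....oooOOOOOooo.######o..................................
273 ......ooooooooo.######....................................
274 .......oooooooo..#####....................................
275 ........oooooooo#####.....................................
276 .........oooooo..##.......................................
277 .........ooooo............................................
278 ..........oo..............................................
279 ..........................................................
280 ..........................................................
281 ..........................................................
```

```bash

python3 -m handwheel '[{"claw":0,"tx":0,"ty":0,"tz":0.06,"spin":0},{"claw":0,"tx":0,"ty":0,"tz":0.06,"spin":0}]' | sed -n '2p;4p'
python3 -m handwheel '[{"claw":0.3,"tx":0,"ty":0,"tz":0,"spin":0},{"claw":0.5,"tx":0,"ty":0,"tz":0,"spin":0},{"claw":1,"tx":0,"ty":0,"tz":0,"spin":0},{"claw":1,"tx":0,"ty":0,"tz":0,"spin":0},{"claw":1,"tx":0,"ty":0,"tz":0,"spin":0}]' | tail -3
python3 go.py .4836 -.072 -.026 -11.3
```

```text
ee_pos: [0.4852, -0.0715, -0.026]
force: [-0.0, 0.0, 0.6]
force: [-1.7, 1.3, 7.8]
grip_width: 0.0427
grip_force: 60.7
clock 19.70 pos [ 0.4856 -0.0716 -0.0253] yaw_y -11.25 tilt [0.0003 0.0001] shift/0.1 [-0.008 -0.019  0.007] spin 0.001 w 0.0427 gf 60.7 F [-1.7  1.3  7.8] j [-0.34  0.6   0.52  2.1  -0.53  0.58  0.36]
```

```bash
python3 - <<'E'
from h import *
im=cv2.imread("pics/top0.png");h=cv2.cvtColor(im,cv2.COLOR_BGR2HSV)
m=cv2.inRange(h,(100,120,40),(130,255,255));k,l,st,ce=cv2.connectedComponentsWithStats(m)
ks=np.array([ce[i] for i in range(1,k) if st[i,4]>40 and 240<ce[i,0]<270 and 210<ce[i,1]<290]);print(ks)
g=cv2.inRange(h,(55,50,100),(85,255,255));g[:,:235]=0;g[:,270:]=0;g[:225]=0;g[275:]=0
M=cv2.moments(g,True);d=np.array([M["m10"],M["m01"]])/M["m00"];print("display",d)
gray=cv2.cvtColor(im,cv2.COLOR_BGR2GRAY);c=cv2.HoughCircles(gray[200:290,180:260],cv2.HOUGH_GRADIENT,1,50,param1=80,param2=15,minRadius=20,maxRadius=30);print("pan",c)
x=np.array([.196,.9806]);y=np.array([-.9806,.196]);E=np.array([.5235,.136])
P=[("keys",ks.mean(0),.055),("disp",d,.055)]
if c is not None:P.append(("pan",c[0,0,:2]+[180,200],.087))
for n,p,z in P:
    q=top.plane(p,z)[0,:2]-E;print(n,"u %.4f lateral %.4f"%(q@x,q@y))
E
```

```text
[[258.87142857 225.77142857]
 [247.02739726 275.10958904]]
display [250.06147541 249.46311475]
pan [[[36.5 40.5 25. ]]]
keys u 0.0430 lateral -0.0004
disp u 0.0515 lateral -0.0014
pan u 0.1399 lateral -0.0035
```

```bash

python3 -m handwheel '[{"claw":1,"tx":0.1,"ty":-0.015,"tz":0,"spin":0},{"claw":1,"tx":0.3,"ty":-0.03,"tz":0,"spin":0},{"claw":1,"tx":0.5,"ty":-0.03,"tz":0,"spin":0},{"claw":1,"tx":0.6,"ty":-0.03,"tz":0,"spin":0},{"claw":1,"tx":0.6,"ty":-0.03,"tz":0,"spin":0}]' | sed -n '2p;4p'
python3 go.py .5235 .136 -.0253 -11.3
for i in 1; do
python3 -m handwheel '[{"claw":1,"tx":0.08,"ty":0,"tz":0,"spin":0},{"claw":1,"tx":0.08,"ty":0,"tz":0,"spin":0}]' | sed -n '2p;4p'
python3 -m handwheel '[{"claw":1,"tx":0.05,"ty":0,"tz":0,"spin":0},{"claw":1,"tx":0.05,"ty":0,"tz":0,"spin":0}]' | sed -n '2p;4p'
python3 -m handwheel '[{"claw":1,"tx":0.05,"ty":0,"tz":0,"spin":0},{"claw":1,"tx":0.05,"ty":0,"tz":0,"spin":0}]' | sed -n '2p;4p'
python3 -m handwheel '[{"claw":1,"tx":0.05,"ty":0,"tz":0,"spin":0},{"claw":1,"tx":0.05,"ty":0,"tz":0,"spin":0}]' | sed -n '2p;4p'
python3 -m handwheel '[{"claw":1,"tx":0.05,"ty":0,"tz":0,"spin":0},{"claw":1,"tx":0.05,"ty":0,"tz":0,"spin":0}]' | sed -n '2p;4p'; done
python3 go.py .5235 .136 -.0253 -11.3
```

```text
ee_pos: [0.4949, -0.0106, -0.0253]
force: [2.0, 3.3, 6.2]
clock 20.32 pos [ 0.4949 -0.0106 -0.0253] yaw_y -11.16 tilt [0.0009 0.0006] shift/0.1 [ 1.493e+00 -3.000e-03  1.000e-03] spin 0.002 w 0.0428 gf 61.8 F [2.  3.3 6.2] j [-0.46  0.6   0.52  2.09 -0.54  0.58  0.24]
ee_pos: [0.4964, -0.0032, -0.0253]
force: [1.2, 2.7, 7.5]
ee_pos: [0.4973, 0.0012, -0.0252]
force: [-0.1, 0.5, 7.3]
ee_pos: [0.4983, 0.0061, -0.0252]
force: [0.4, -0.7, 6.9]
ee_pos: [0.4991, 0.0104, -0.0253]
force: [-1.0, -3.2, 7.8]
ee_pos: [0.5, 0.0149, -0.0253]
force: [-1.1, -6.5, 8.7]
clock 21.57 pos [ 0.5     0.0149 -0.0253] yaw_y -11.28 tilt [ 0.0007 -0.0009] shift/0.1 [ 1.234e+00 -6.000e-03 -1.000e-03] spin 0.000 w 0.0428 gf 61.9 F [-1.1 -6.5  8.7] j [-0.52  0.61  0.52  2.08 -0.54  0.59  0.19]
```

```bash

python3 -m handwheel '[{"claw":1,"tx":0.06,"ty":-0.005,"tz":0,"spin":0},{"claw":1,"tx":0.12,"ty":-0.005,"tz":0,"spin":0},{"claw":1,"tx":0.18,"ty":-0.005,"tz":0,"spin":0},{"claw":1,"tx":0.24,"ty":-0.005,"tz":0,"spin":0},{"claw":1,"tx":0.3,"ty":-0.005,"tz":0,"spin":0}]' | sed -n '2p;4p'
python3 go.py .5235 .136 -.0253 -11.3
python3 -m handwheel '[{"claw":1,"tx":0.06,"ty":0,"tz":0,"spin":0},{"claw":1,"tx":0.12,"ty":0,"tz":0,"spin":0},{"claw":1,"tx":0.18,"ty":0,"tz":0,"spin":0},{"claw":1,"tx":0.24,"ty":0,"tz":0,"spin":0},{"claw":1,"tx":0.3,"ty":0,"tz":0,"spin":0}]' | sed -n '2p;4p'
python3 go.py .5235 .136 -.0253 -11.3
python3 -c "
from m import *
S=avg(scene,8);T=avg(top,2);np.save('S1.npy',S);np.save('T1.npy',T)
import pitch
pitch.side(S,78.7,(.5235,.136))
for x in(370,378,386,394,398):print(x,(S[213:245,x]*100).astype(int))
"
```

```text
ee_pos: [0.5052, 0.0438, -0.0253]
force: [-2.9, -10.7, 10.0]
clock 22.20 pos [ 0.5052  0.0438 -0.0253] yaw_y -11.32 tilt [ 0.0005 -0.0016] shift/0.1 [ 0.94  -0.002 -0.001] spin -0.000 w 0.0429 gf 62.0 F [ -2.9 -10.7  10. ] j [-0.57  0.62  0.53  2.06 -0.54  0.6   0.13]
ee_pos: [0.5111, 0.0732, -0.0253]
force: [-2.5, -11.0, 9.9]
clock 22.82 pos [ 0.5111  0.0732 -0.0253] yaw_y -11.33 tilt [ 0.0005 -0.0015] shift/0.1 [ 0.641 -0.001 -0.001] spin -0.000 w 0.0428 gf 62.0 F [ -2.5 -11.    9.9] j [-0.63  0.63  0.53  2.04 -0.54  0.61  0.07]
top pitch deg 0.98 z at front 0.0716 u [0.067 0.196] res 0.04 [[368.47, 240.08], [397.21, 225.26]]
mid pitch deg 1.75 z at front 0.0414 u [0.04  0.187] res 0.06 [[361.92, 249.63], [394.54, 232.2]]
bot pitch deg 0.81 z at front 0.0221 u [0.015 0.173] res 0.07 [[356.1, 256.74], [390.94, 238.49]]
370 [56 56 57 57 57 57 56 57 57 58 57 70 84 78 57 58 80 89 90 90 90 90 90 90
 90 87 73 55 47 48 49 46]
378 [57 57 57 57 57 57 57 56 57 58 72 86 80 58 54 74 88 90 90 90 89 86 72 55
 48 47 48 45 36 28 25 30]
386 [61 62 63 64 69 77 84 87 80 64 57 70 85 89 90 90 89 84 69 54 48 48 50 45
 34 26 24 30 49 70 80 81]
394 [81 84 87 89 90 90 90 90 90 90 90 90 88 83 67 54 48 48 50 46 34 26 25 23
 18 28 55 75 81 80 81 80]
398 [69 79 81 81 83 86 89 90 90 89 88 81 66 53 47 47 49 44 33 25 26 34 46 57
 67 75 79 81 80 81 80 81]
```

```bash

python3 -m handwheel '[{"claw":1,"tx":0.045,"ty":0,"tz":0,"spin":0},{"claw":1,"tx":0.09,"ty":0,"tz":0,"spin":0},{"claw":1,"tx":0.09,"ty":0,"tz":0,"spin":0}]' | sed -n '2p;4p'
python3 go.py .5235 .136 -.0253 -11.3
python3 -m handwheel '[{"claw":0.4,"tx":0,"ty":0,"tz":0,"spin":0},{"claw":0,"tx":0,"ty":0,"tz":0,"spin":0},{"claw":0,"tx":0,"ty":0,"tz":0,"spin":0},{"claw":0,"tx":0,"ty":0,"tz":0,"spin":0}]' | tail -3
python3 -m handwheel '[{"claw":0,"tx":0,"ty":0,"tz":-0.5,"spin":0},{"claw":0,"tx":-0.1,"ty":0,"tz":-1,"spin":0},{"claw":0,"tx":-0.5,"ty":0,"tz":-1,"spin":0},{"claw":0,"tx":-1,"ty":0,"tz":-1,"spin":0}]' | sed -n '2p;4p'
python3 -m handwheel '[{"claw":0,"tx":-0.5,"ty":0,"tz":-0.3,"spin":0},{"claw":0,"tx":-1,"ty":0,"tz":-0.5,"spin":0}]' | sed -n '2p;4p'
python3 -m handwheel '[{"claw":0,"tx":-0.5,"ty":0,"tz":0,"spin":0},{"claw":0,"tx":-1,"ty":0,"tz":0,"spin":0},{"claw":0,"tx":-1,"ty":0,"tz":0,"spin":0}]' | sed -n '2p;4p'
python3 - <<'E'
from m import *
S=avg(scene,12);T=avg(top,12);np.save('S2.npy',S);np.save('T2.npy',T)
import pitch
from edge import *
np.set_printoptions(precision=4,suppress=True)
S0,T0=np.load("S0.npy"),np.load("T0.npy")
for n,Ti,Si in(("start",T0,S0),("now",T,S)):
    print(n);pitch.side(Si,78.7,(.5235,.136));print(pitch.flat(Ti,Si))
    q=np.array([[197.3,204.7],[276.5,221.5],[262,287],[181.2,269.5]])
    for nm,a,b,k,t0,t1,z in(("front hi",1,2,1,.1,.9,.038 if n=="start" else .05),("front lo",1,2,-1,.1,.9,.0085 if n=="start" else .02),("hi",0,1,1,.08,.62,.075),("lo",2,3,1,.38,.92,.075)):
        A,B=q[a],q[b];l=fit(Ti,A+(B-A)*t0,A+(B-A)*t1,w=3,k=k,trim=0);p=top.plane(l[:2],z);d=p[1]-p[0]
        print(nm,np.round(l[0],2),np.round(l[1],2),"yaw %.2f"%(np.degrees(np.arctan2(d[1],d[0]))%180),"res %.2f"%l[2])
E
```

```text
ee_pos: [0.5129, 0.0826, -0.0253]
force: [-0.7, -5.8, 8.6]
clock 23.70 pos [ 0.5129  0.0826 -0.0253] yaw_y -11.29 tilt [ 0.0007 -0.0009] shift/0.1 [ 0.544 -0.001  0.   ] spin 0.000 w 0.0428 gf 62.0 F [-0.7 -5.8  8.6] j [-0.64  0.63  0.53  2.03 -0.54  0.62  0.06]
force: [-0.0, 0.6, 0.0]
grip_width: 0.0853
grip_force: 0.0
ee_pos: [0.4933, -0.0151, 0.0749]
force: [0.9, -0.9, -0.2]
ee_pos: [0.4733, -0.1146, 0.1255]
force: [0.2, -0.3, 0.4]
ee_pos: [0.4528, -0.2148, 0.1247]
force: [-0.0, -0.2, -0.5]
start
top pitch deg 4.43 z at front 0.0604 u [0.07  0.196] res 0.03 [[369.11, 241.2], [397.15, 225.16]]
mid pitch deg 3.97 z at front 0.0329 u [0.043 0.188] res 0.03 [[362.53, 250.69], [394.64, 232.38]]
bot pitch deg 3.97 z at front 0.0116 u [0.02  0.173] res 0.05 [[356.94, 258.2], [391.02, 238.63]]
('pitch 3.73 yaw 79.24', 'z at y=.3: 0.0706', 'res 0.05 0.03 cond 0.74')
front hi [274.29 227.88] [262.11 280.15] yaw 168.61 res 0.02
front lo [276.36 228.34] [264.22 280.62] yaw 168.61 res 0.03
hi [203.67 205.89] [246.46 214.87] yaw 78.61 res 0.05
lo [231.42 279.75] [187.8  270.27] yaw 78.55 res 0.03
now
top pitch deg 0.77 z at front 0.0726 u [0.066 0.196] res 0.02 [[368.4, 239.95], [397.18, 225.21]]
mid pitch deg 1.65 z at front 0.0420 u [0.04  0.187] res 0.10 [[361.87, 249.55], [394.52, 232.17]]
bot pitch deg 0.01 z at front 0.0244 u [0.015 0.173] res 0.07 [[355.91, 256.42], [390.95, 238.51]]
('pitch 0.11 yaw 79.24', 'z at y=.3: 0.0712', 'res 0.04 0.02 cond 0.76')
front hi [273.05 227.61] [261.18 279.95] yaw 168.96 res 0.02
front lo [275.09 228.06] [262.9  280.33] yaw 168.58 res 0.05
hi [203.67 205.9 ] [246.55 214.42] yaw 79.22 res 0.04
lo [231.43 279.73] [187.8  270.27] yaw 78.58 res 0.02
```

```bash
python3 - <<'E'
from edge import *
import pitch
S=np.load("S2.npy");T=np.load("T2.npy")
for x in(220,300,400):print("top",x,(T[105:126,x]*100).astype(int))
for x in(370,420,470,500):
    y=int(215+(533-x)*255/271); print("scene",x,y-12,(S[y-12:y+14,x]*100).astype(int))
E
```

```text
top 220 [42 41 41 42 41 41 42 43 44 43 62 69 69 68 69 69 67 67 69 70 69]
top 300 [43 44 43 42 42 43 44 43 43 43 47 67 71 71 72 72 72 71 71 71 70]
top 400 [41 39 38 38 38 39 38 39 39 40 41 50 67 70 70 70 70 69 67 68 68]
scene 370 356 [77 76 76 77 77 77 77 76 75 76 75 75 75 75 77 77 78 76 75 75 76 76 75 73
 66 55]
scene 420 309 [78 79 78 78 78 79 79 79 78 78 77 78 78 78 78 78 79 79 78 78 75 68 56 44
 39 41]
scene 470 262 [63 73 77 77 77 77 77 77 78 78 78 77 77 77 78 79 78 76 68 55 43 39 42 47
 52 53]
scene 500 234 [43 42 42 44 51 62 71 77 78 79 79 78 78 79 80 78 69 56 44 39 37 37 35 34
 34 34]
```

```bash
python3 - <<'E'
from edge import *
import pitch
S=np.load("S2.npy");T=np.load("T2.npy")
for t0,t1 in(((195,115.2),(420,117.2)),((195,115.2),(300,115.8)),((300,115.8),(420,117.2))):
  for s0,s1 in(((505,246),(375,376)),((505,246),(440,311)),((440,311),(375,376))):
    lt=fit(T,t0,t1,w=4,k=1,trim=0);ls=fit(S,s0,s1,w=4,k=1,trim=0)
    l2=fit(S,s0,s1,w=4,k=-1,trim=0); ls=min((ls,l2),key=lambda l:l[2])
    print(pitch.line2(lt,ls),np.round(ls[:2],1).tolist())
# level-plane check per camera: yaw of the edge on z=0
for c,l in((top,fit(T,(195,115.2),(420,117.2),w=4,k=1,trim=0)),(scene,ls)):
    p=c.plane(l[:2],0);d=p[1]-p[0];print(c.n,p,np.degrees(np.arctan2(d[1],d[0]))%180)
E
```

```text
('pitch 0.08 yaw 89.97', 'z at y=.3: -0.0032', 'res 0.08 0.02 cond 0.69') [[504.9, 245.9], [375.0, 376.0]]
('pitch 0.07 yaw 89.96', 'z at y=.3: -0.0032', 'res 0.08 0.03 cond 0.69') [[504.9, 245.9], [439.9, 310.9]]
('pitch 0.09 yaw 89.97', 'z at y=.3: -0.0032', 'res 0.08 0.02 cond 0.69') [[439.9, 310.9], [375.0, 376.0]]
('pitch 0.17 yaw 89.94', 'z at y=.3: -0.0032', 'res 0.06 0.02 cond 0.69') [[504.9, 245.9], [375.0, 376.0]]
('pitch 0.16 yaw 89.93', 'z at y=.3: -0.0032', 'res 0.06 0.03 cond 0.69') [[504.9, 245.9], [439.9, 310.9]]
('pitch 0.18 yaw 89.94', 'z at y=.3: -0.0031', 'res 0.06 0.02 cond 0.69') [[439.9, 310.9], [375.0, 376.0]]
('pitch 0.14 yaw 89.95', 'z at y=.3: -0.0027', 'res 0.08 0.02 cond 0.69') [[504.9, 245.9], [375.0, 376.0]]
('pitch 0.12 yaw 89.94', 'z at y=.3: -0.0027', 'res 0.08 0.03 cond 0.69') [[504.9, 245.9], [439.9, 310.9]]
('pitch 0.15 yaw 89.95', 'z at y=.3: -0.0026', 'res 0.08 0.02 cond 0.69') [[439.9, 310.9], [375.0, 376.0]]
top [[ 0.95319221  0.37780607  0.        ]
 [ 0.95237672 -0.30455707  0.        ]] 89.93152563827273
scene [[ 0.95567061  0.14520069  0.        ]
 [ 0.95570386 -0.17475979  0.        ]] 90.00595275455741
```

```bash
python3 - <<'E'
from edge import *
import pitch
S=np.load("S2.npy");T=np.load("T2.npy")
A,B=np.array([197.3,204.6]),np.array([276.5,220.9])
sh=lambda g,a,b,t0,t1,k,w=3:fit(g,a+(b-a)*t0,a+(b-a)*t1,w=w,k=k,trim=0)
a,b=np.array([368.4,240]),np.array([397.2,225.2])
for t in((.05,.6),(.05,.35),(.3,.62),(.12,.55),(.1,.68)):
    for s in((0,1),(0,.5),(.5,1)): print(t,s,pitch.line2(sh(T,A,B,*t,1),sh(S,a,b,*s,-1)))
# lo side
C,D=np.array([262,286.6]),np.array([181.3,269])
pr=scene.proj(np.vstack([top.plane(C,.052),top.plane(C+.35*(D-C),.076),top.plane(D,.076)]));print(pr)
p,q=pr[1],pr[2]
for k in(1,-1):
    ls=sh(S,p,q,.05,.95,k);print("lo",k,np.round(ls[:2],2).tolist(),[pitch.line2(sh(T,C,D,.38,.9,j),ls) for j in(1,-1)])
p,q=scene.proj(top.plane(np.array([[275.1,224],[261.2,284]]),.05))
for k in(1,-1):
    ls=sh(S,p,q,.1,.9,k);print("front",k,np.round(ls[:2],2).tolist(),ls[2],pitch.line2(sh(T,np.array([274,223.5]),np.array([260.4,283.5]),.1,.9,1),ls))
E
```

```text
(0.05, 0.6) (0, 1) ('pitch 0.04 yaw 79.27', 'z at y=.3: 0.0711', 'res 0.05 0.02 cond 0.76')
(0.05, 0.6) (0, 0.5) ('pitch -0.39 yaw 79.20', 'z at y=.3: 0.0706', 'res 0.05 0.05 cond 0.76')
(0.05, 0.6) (0.5, 1) ('pitch 0.02 yaw 79.27', 'z at y=.3: 0.0711', 'res 0.05 0.01 cond 0.76')
(0.05, 0.35) (0, 1) ('pitch -0.09 yaw 79.38', 'z at y=.3: 0.0711', 'res 0.05 0.02 cond 0.76')
(0.05, 0.35) (0, 0.5) ('pitch -0.52 yaw 79.31', 'z at y=.3: 0.0705', 'res 0.05 0.05 cond 0.76')
(0.05, 0.35) (0.5, 1) ('pitch -0.11 yaw 79.38', 'z at y=.3: 0.0711', 'res 0.05 0.01 cond 0.76')
(0.3, 0.62) (0, 1) ('pitch 0.03 yaw 79.28', 'z at y=.3: 0.0711', 'res 0.05 0.02 cond 0.76')
(0.3, 0.62) (0, 0.5) ('pitch -0.39 yaw 79.20', 'z at y=.3: 0.0705', 'res 0.05 0.05 cond 0.76')
(0.3, 0.62) (0.5, 1) ('pitch 0.02 yaw 79.27', 'z at y=.3: 0.0711', 'res 0.05 0.01 cond 0.76')
(0.12, 0.55) (0, 1) ('pitch 0.01 yaw 79.29', 'z at y=.3: 0.0711', 'res 0.05 0.02 cond 0.76')
(0.12, 0.55) (0, 0.5) ('pitch -0.41 yaw 79.22', 'z at y=.3: 0.0706', 'res 0.05 0.05 cond 0.76')
(0.12, 0.55) (0.5, 1) ('pitch -0.00 yaw 79.29', 'z at y=.3: 0.0
[... 366 characters left out ...]
1756]
 [368.59566754 197.10735279]]
lo 1 [[339.02, 210.76], [366.88, 197.48]] [('pitch 1.43 yaw 78.62', 'z at y=.3: 0.0768', 'res 0.02 0.11 cond 0.71'), ('pitch 1.42 yaw 78.63', 'z at y=.3: 0.0714', 'res 0.04 0.11 cond 0.71')]
lo -1 [[339.22, 211.21], [367.57, 199.0]] [('pitch -1.29 yaw 78.58', 'z at y=.3: 0.0709', 'res 0.02 2.37 cond 0.72'), ('pitch -1.31 yaw 78.60', 'z at y=.3: 0.0658', 'res 0.04 2.37 cond 0.72')]
front 1 [[348.64, 248.34], [325.68, 227.26]] 0.05126159524137301 ('pitch -0.09 yaw 168.62', 'z at y=.3: 0.0438', 'res 0.02 0.05 cond 0.43')
front -1 [[346.69, 250.47], [323.88, 229.22]] 0.048953855422098784 ('pitch 0.25 yaw 168.66', 'z at y=.3: 0.0254', 'res 0.02 0.05 cond 0.42')
```

```bash
cat > pan.py <<'E'
from h import *
from scipy.optimize import least_squares
def rim(g,c,ax,ang,n=180):
    th=np.linspace(0,2*np.pi,n,endpoint=False); a=np.radians(ang); r=np.arange(.75,1.2,.005)
    e=np.c_[ax[0]*np.cos(th),ax[1]*np.sin(th)]@np.array([[np.cos(a),np.sin(a)],[-np.sin(a),np.cos(a)]])
    P=np.array(c)+e[:,None]*r[None,:,None]; pr=cv2.remap(g,P[...,0].astype(np.float32),P[...,1].astype(np.float32),cv2.INTER_CUBIC)
    pr=cv2.GaussianBlur(pr,(9,1),1.8); d=np.gradient(pr,axis=1); d=d[:,2:-2]; thr=d.max(1,keepdims=True)*.6
    i=(d>=thr).argmax(1); j=np.array([k+np.argmax(d[m,k:k+8]) for m,k in enumerate(i)]); R=r[2:-2][j]
    return c+e*R[:,None]
def ell(g,c,ax,ang):
    for _ in range(4):
        p=rim(g,c,ax,ang); E=cv2.fitEllipseDirect(p.astype(np.float32)); c,ax,ang=np.array(E[0]),(E[1][0]/2,E[1][1]/2),E[2]
    return p,E
def dist(E,p):
    a=np.radians(E[2]);q=(p-E[0])@np.array([[np.cos(a),-np.sin(a)],[np.sin(a),np.cos(a)]]); m=np.array(E[1])/2
    s=np.hypot(*(q/m).T); return (s-1)*np.hypot(*q.T)/s
def plane(T,S):
    pt,Et=ell(T,np.array([215.5,241]),(25,25),0); ps,Es=ell(S,np.array([369.5,215]),(18.,13.),0)
    k=abs(dist(Et,pt))<.5; pt=pt[k]; x=np.array([.196,.9806]);y=np.array([-.9806,.196])
    d=np.c_[pt,np.ones(len(pt))]@np.linalg.inv(top.K).T@top.R; c0=top.plane(Et[0],.088)[0,:2]
    def X(v):
        n=np.array([-v[1]*x[0]-v[2]*y[0],-v[1]*x[1]-v[2]*y[1],1]); s=(v[0]-(top.c-[*c0,0])@n)/(d@n); return top.c+d*s[:,None]
    f=least_squares(lambda v:dist(Es,scene.proj(X(v))),[.088,0,0],loss="soft_l1",f_scale=.2,x_scale=[.01,.05,.05])
    rt=dist(Et,pt).std(); rs=np.median(abs(dist(Es,ps)))
    print("z %.4f pitch %.2f roll %.2f"%(f.x[0],*np.degrees(f.x[1:])),"cost %.3f"%f.cost,"top",np.round(Et[0],2),np.round(Et[1],2),"%.3f"%rt,"scene",np.round(Es[0],2),np.round(Es[1],2),"%.1f %.3f"%(Es[2],rs))
for n in"02": plane(np.load(f"T{n}.npy"),np.load(f"S{n}.npy"))
E
python3 pan.py
```

```text
z 0.0919 pitch 8.95 roll -0.36 cost 10.589 top [214.1  240.88] [43.57 45.13] 0.163 scene [369.74 213.49] [22.88 34.69] 83.0 0.526
z 0.0949 pitch 4.70 roll 0.05 cost 9.278 top [211.8  240.32] [43.24 45.08] 0.151 scene [371.04 212.25] [21.96 34.4 ] 88.7 0.473
```

```bash
python3 - <<'E'
from edge import *
T=np.load("T2.npy");T0=np.load("T0.npy")
x=np.array([.1977,.9803]);y=np.array([-.9803,.1977])
h=cv2.cvtColor(top.img(),cv2.COLOR_RGB2HSV);m=cv2.inRange(h,(5,150,100),(22,255,255));m[:,:255]=0;m[:,380:]=0;m[:230]=0;m[300:]=0
c=max(cv2.findContours(m,0,2)[0],key=cv2.contourArea);q=cv2.boxPoints(cv2.minAreaRect(c));a=np.array(sorted(q.tolist()));R=a[2:][np.argsort(a[2:,1])];L=a[:2][np.argsort(a[:2,1])];print(q.tolist())
for k in(1,-1):
    he=fit(T,R[0],R[1],k=k);print("heel",k,he[2],[ (top.plane((he[0]+he[1])/2,z)[0,:2]@x).round(4) for z in(.034,)],top.plane((he[0]+he[1])/2,.034)[0])
    for nm,A,B in(("up",L[0],R[0]),("lo",L[1],R[1])):
        l=fit(T,A,B,k=k);p=top.plane(l[:2],.03)[:,:2];d=p[1]-p[0];print(nm,k,l[2],"lat",(p@y).round(4),"yaw",np.degrees(np.arctan2(-d[1],-d[0])))
for nm,Ti,z,zt in(("start",T0,.0085,.038),("now",T,.021,.051)):
    for k,zz in((1,zt),(-1,z)):
        l=fit(Ti,(275.5,222.5),(261.5,284.5),w=3,k=k,trim=.1);p=top.plane(l[:2],zz)[:,:2];print(nm,k,"edge along",(p@x).round(4),l[2])
print("E lat",np.array([.5235,.136])@y)
E
```

```text
[[266.423095703125, 262.8846130371094], [269.5, 247.49998474121094], [297.9615478515625, 253.19229125976562], [294.8846435546875, 268.576904296875]]
heel 1 0.04226611629158569 [np.float64(0.1607)] [0.507446   0.06155542 0.034     ]
up 1 3.484336748433427 lat [-0.5094 -0.5086] yaw 77.98140760449918
lo 1 0.06149855899465486 lat [-0.4617 -0.4618] yaw 78.67261775385631
heel -1 0.045754512943074255 [np.float64(0.1551)] [0.50642294 0.0561236  0.034     ]
up -1 0.06311706265541822 lat [-0.5072 -0.508 ] yaw 79.16133411663941
lo -1 0.08350167429085945 lat [-0.4667 -0.4668] yaw 78.71573328517081
start 1 edge along [0.2388 0.2388] 0.03308923344049143
start -1 edge along [0.2371 0.2368] 0.021570707133874586
now 1 edge along [0.2412 0.2409] 0.023236758125877686
now -1 edge along [0.2389 0.2389] 0.05200512262961985
E lat -0.48629985
```

```bash

python3 go.py .5129 .0826 -.0253 -11.3
python3 -m handwheel '[{"claw":0,"tx":0.5,"ty":0,"tz":0,"spin":0},{"claw":0,"tx":1,"ty":0,"tz":0,"spin":0}]' | sed -n '2p'
python3 -m handwheel '[{"claw":0,"tx":0.5,"ty":0,"tz":0,"spin":0},{"claw":0,"tx":1,"ty":0,"tz":0,"spin":0}]' | sed -n '2p'
python3 -m handwheel '[{"claw":0,"tx":0.5,"ty":0,"tz":0,"spin":0},{"claw":0,"tx":1,"ty":0,"tz":0.4,"spin":0},{"claw":0,"tx":1,"ty":0,"tz":0.7,"spin":0},{"claw":0,"tx":1,"ty":0,"tz":0.7,"spin":0}]' | sed -n '2p;4p'
python3 go.py .5129 .0826 -.0253 -11.3
```

```text
clock 26.57 pos [ 0.4541 -0.2111  0.1244] yaw_y -11.25 tilt [-0.     -0.0001] shift/0.1 [2.996 0.003 1.497] spin 0.001 w 0.0855 gf 0.0 F [-0.8 -0.5 -0.2] j [-0.27  0.37  0.78  2.01 -0.34  0.89  0.49]
ee_pos: [0.4738, -0.1122, 0.1245]
ee_pos: [0.4934, -0.0133, 0.1246]
ee_pos: [0.5115, 0.0828, 0.053]
force: [-0.9, 0.0, -0.2]
clock 27.57 pos [0.5115 0.0828 0.053 ] yaw_y -11.23 tilt [-0.0032 -0.0017] shift/0.1 [0.002 0.017 0.783] spin 0.001 w 0.0857 gf 0.0 F [-0.9  0.  -0.2] j [-0.73  0.5   0.63  2.01 -0.42  0.76 -0.04]
```

```bash

python3 -m handwheel '[{"claw":0,"tx":0,"ty":0.005,"tz":0.3,"spin":0},{"claw":0,"tx":0,"ty":0.005,"tz":0.6,"spin":0},{"claw":0,"tx":0,"ty":0.005,"tz":0.78,"spin":0},{"claw":0,"tx":0,"ty":0.005,"tz":0.78,"spin":0}]' | sed -n '2p;4p'
python3 go.py .5129 .0826 -.0253 -11.3
python3 -m handwheel '[{"claw":0.3,"tx":0,"ty":0,"tz":0,"spin":0},{"claw":0.5,"tx":0,"ty":0,"tz":0,"spin":0},{"claw":1,"tx":0,"ty":0,"tz":0,"spin":0},{"claw":1,"tx":0,"ty":0,"tz":0,"spin":0},{"claw":1,"tx":0,"ty":0,"tz":0,"spin":0}]' | tail -3
python3 go.py .5129 .0826 -.0253 -11.3
```

```text
ee_pos: [0.5132, 0.0824, -0.0235]
force: [-0.5, -0.7, 1.0]
clock 28.07 pos [ 0.5132  0.0824 -0.0235] yaw_y -11.30 tilt [-0.0006 -0.0004] shift/0.1 [ 0.001 -0.003  0.018] spin 0.000 w 0.0853 gf 0.0 F [-0.5 -0.7  1. ] j [-0.64  0.63  0.53  2.03 -0.54  0.62  0.05]
force: [-3.4, -0.1, 14.1]
grip_width: 0.043
grip_force: 59.5
clock 28.70 pos [ 0.5136  0.0832 -0.0226] yaw_y -11.24 tilt [0.001  0.0007] shift/0.1 [-0.008 -0.006  0.027] spin 0.001 w 0.0430 gf 59.5 F [-3.4 -0.1 14.1] j [-0.64  0.63  0.53  2.03 -0.54  0.62  0.05]
```

```bash

python3 -m handwheel '[{"claw":1,"tx":0.02,"ty":0,"tz":0,"spin":0},{"claw":1,"tx":0.045,"ty":0,"tz":0,"spin":0},{"claw":1,"tx":0.045,"ty":0,"tz":0,"spin":0}]' | sed -n '2p;4p'
python3 go.py .5129 .0826 -.0253 -11.3
python3 -m handwheel '[{"claw":0.4,"tx":0,"ty":0,"tz":0,"spin":0},{"claw":0,"tx":0,"ty":0,"tz":0,"spin":0},{"claw":0,"tx":0,"ty":0,"tz":0,"spin":0},{"claw":0,"tx":0,"ty":0,"tz":0,"spin":0}]' | tail -3
python3 -m handwheel '[{"claw":0,"tx":0,"ty":0,"tz":-0.5,"spin":0},{"claw":0,"tx":-0.1,"ty":0,"tz":-1,"spin":0},{"claw":0,"tx":-0.5,"ty":0,"tz":-1,"spin":0},{"claw":0,"tx":-1,"ty":0,"tz":-1,"spin":0}]' | sed -n '2p;4p'
python3 -m handwheel '[{"claw":0,"tx":-0.5,"ty":0,"tz":-0.3,"spin":0},{"claw":0,"tx":-1,"ty":0,"tz":-0.5,"spin":0}]' | sed -n '2p;4p'
python3 -m handwheel '[{"claw":0,"tx":-0.5,"ty":0,"tz":0,"spin":0},{"claw":0,"tx":-1,"ty":0,"tz":0,"spin":0},{"claw":0,"tx":-1,"ty":0,"tz":0,"spin":0}]' | sed -n '2p;4p'
python3 - <<'E'
from m import *
S=avg(scene,12);T=avg(top,12);np.save('S3.npy',S);np.save('T3.npy',T)
import pitch
from edge import *
A,B=np.array([197.3,204.6]),np.array([276.5,220.9])
sh=lambda g,a,b,t0,t1,k,w=3:fit(g,a+(b-a)*t0,a+(b-a)*t1,w=w,k=k,trim=0)
for n in"023":
    S=np.load(f"S{n}.npy");T=np.load(f"T{n}.npy");pitch.side(S,78.8,(.5235,.136));print(pitch.line2(sh(T,A,B,.05,.6,1),sh(S,np.array([368.7,240.5]),np.array([397.2,225.2]),0,1,-1)))
    l=fit(T,(275.5,222.5),(261.5,284.5),w=3,k=1,trim=.1);p=top.plane(l[:2],.05);d=p[1]-p[0];print("front",p.mean(0)[:2],np.degrees(np.arctan2(d[1],d[0]))-90)
    l=fit(T,(181.3,269.5),(197.2,204.6),w=3,k=1,trim=.15);print("back",top.plane(l[:2],.078).mean(0)[:2],l[2])
    for x in(372,376,380,384,388): print((S[246:262,x-18]*100).astype(int)) if 0 else None
E
```

```text
ee_pos: [0.5145, 0.0857, -0.0226]
force: [-3.9, -10.2, 15.3]
clock 29.07 pos [ 0.5145  0.0857 -0.0226] yaw_y -11.33 tilt [ 0.0011 -0.0013] shift/0.1 [-0.034 -0.01   0.027] spin -0.000 w 0.0426 gf 59.6 F [ -3.9 -10.2  15.3] j [-0.65  0.63  0.53  2.02 -0.54  0.62  0.05]
force: [-0.5, -0.6, 0.1]
grip_width: 0.0854
grip_force: 0.0
ee_pos: [0.4947, -0.0107, 0.0769]
force: [0.3, -1.2, 0.1]
ee_pos: [0.4747, -0.1103, 0.1275]
force: [1.4, -0.3, 0.9]
ee_pos: [0.4543, -0.2104, 0.1267]
force: [0.1, 0.9, 0.5]
top pitch deg 4.30 z at front 0.0604 u [0.07  0.196] res 0.03 [[369.11, 241.2], [397.15, 225.16]]
mid pitch deg 3.84 z at front 0.0329 u [0.043 0.188] res 0.03 [[362.53, 250.69], [394.64, 232.38]]
bot pitch deg 3.83 z at front 0.0116 u [0.019 0.173] res 0.05 [[356.94, 258.2], [391.02, 238.63]]
('pitch 3.67 yaw 79.26', 'z at y=.3: 0.0705', 'res 0.05 0.03 cond 0.74')
front [0.52599578 0.13579049] 78.61084322507602
back [0.56603305 0.35221236] 1.0966304864838317
top pitch deg 0.65 z at front 0.0726 u [0.066 0.196] res 0.02 [[368.4, 239.95], [397.18, 225.21]]
mid pitch deg 1.52 z at front 0.0420 u [0.04  0.187] res 0.10 [[361.87, 249.55], [394.52, 232.17]]
bot pitch deg -0.11 z at front 0.0244 u [0.014 0.173] res 0.07 [[355.91, 256.42], [390.95, 238.51]]
('pitch 0.04 yaw 79.27', 'z at y=.3: 0.0711', 'res 0.05 0.02 cond 0.76')
front [0.52684591 0.13975827] 78.69160747742592
back [0.56578835 0.35109238] 1.4657103600042434
top pitch deg 0.56 z at front 0.0729 u [0.066 0.196] res 0.03 [[368.38, 239.92], [397.18, 225.21]]
mid pitch deg 1.37 z at front 0.0423 u [0.039 0.187] res 0.11 [[361.85, 249.51], [394.53, 232.19]]
bot pitch deg -0.15 z at front 0.0244 u [0.014 0.173] res 0.05 [[355.91, 256.41], [390.96, 238.52]]
('pitch -0.05 yaw 79.28', 'z at y=.3: 0.0712', 'res 0.05 0.03 cond 0.76')
front [0.52687207 0.1398801 ] 78.70695387607881
back [0.56584141 0.35132052] 1.4189747425223227
```

```bash
python3 -c "
from workcell import manip
print(manip.observe()['clock'],manip.job_done())"
```

```text
the job is handed in; nothing more can be done
31.9 None
```

The job is handed in at 31.9 s: the orange wedge was laid flat, let go of and pushed thin end first under the middle of the balance's front edge, about 2 mm off centre. My best camera reading puts the balance within about 0.2° of level, but other readings ran from about −0.5° to +0.5°, so "truly level" is not certain.

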